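# Load the vial mixer from the gravity track and set it going

## Robot

A 7-joint arm with a two-finger parallel gripper is mounted at the origin on the work surface. World frame = base frame: x ahead of the robot, y to its left, z up, the work surface at z = 0. Lengths are in m, angles in rad, forces in N, time in s.
With the tool pointing down it reaches from about 0.425 to 0.875 m from the base axis. Payload 8.4 kg.
Tool frame: the origin (TCP) lies midway between the tips of the shut fingers; the grasp point (between the pads) lies 19 mm behind it; z points along the fingers, y is the direction in which the jaws open and shut (so a half turn about z gives the same grasp; the last joint's range is limited). The gripper opens to 85 mm and grips with 20 to 120 N. Pads are 22 mm wide; open, the fingers measure 114 mm over their backs; the gripper's body (76 mm by 85 mm) begins 54 mm behind the grasp point. The pads swing forward as they close: fully open they stand 13 mm farther back than shut.
Start: joints at [-1.248, 0.333, 0.04, 1.465, -0.013, 1.343, -0.059], TCP at [0.266, 0.593, 0.205] pointing down, gripper open.
Joint ranges: [-2.58, 2.58], [-0.38, 2.09], [-1.3, 1.39], [0.25, 2.4], [-1.5, 4.64], [0.08, 2.09], [-2.65, 2.65]. Speed limits (rad/s): [2.22, 2.22, 2.79, 2.79, 3.14, 3.14, 3.14].

## Interface

Orientations are given as a 3x3 rotation matrix whose columns are the frame's x, y, z axes.
In Python, from plant import env gives the robot as it stands.
- The arm moves only by the tool arm_command, never from a script. Its argument "rows" is a list of rows, each an object of numbers: "x", "y", "z": the shift along the tool's x, y, z in mm; "wx", "wy", "wz": the turn, a rotation vector about the tool's x, y, z in degrees; "jaw": the closure, from 0 (fully open) to 1 (shut). In form: [{"x": .., "y": .., "z": .., "wx": .., "wy": .., "wz": .., "jaw": ..}, ...]. A call has 1 to 5 rows; each row is the pose to reach, as a shift and turn from the pose measured when the call began, along the tool's axes at that moment; what a row does not reach only later rows make up. A row lasts 1/10 s, in which the tool goes at most 50 mm and 8.59 degrees, less where a joint would pass 70% of its speed; a pose out of reach is approached as far as the arm can. A call with a gripper value outside its range is refused whole. The fingers move at their own pace and stop on an object; "squeeze" is the grip in N (left out, the last holds). Time passes only in rows, so rows that repeat a pose let the fingers close. It gives the time, the measured TCP pose, the force and the opening at its end, in the units of the state.
- env.get_state(): the state, without advancing time (a new reading comes with each control period).
- env.read_camera(name): name is "side" or "top"; returns a dict with "frame" (480x640x3 uint8, red, green, blue), "intrinsics" (3x3 intrinsics, pixels), "k1" (the pictures are not rectified: a ray, as slopes to the right and down, at radius r is drawn at 1 + k1 r^2 times it, then the intrinsics apply), "view" (4x4, takes a point from world to camera coordinates). Camera axes: x right, y up, looking along -z (the intrinsics and any distortion apply to the point x, -y, -z); pixel columns grow to the right and rows downward; lengths in m; the calibration is good to about 2 mm. A picture is of the moment at which its call begins. There is no depth.
- env.finish_job(): hands the job in, once; it reports no verdict.
Trained networks look in a picture, given as the dict that the camera call returned (one of the last four; its "shot" number tells which), for a name from the list of things; names that differ only in an ending like _2 or _b are one class to them, and where a whole thing is asked for, a point or a joint stands for the part that bears it (a point fixed in the world has none). Each returns a list of dicts, best first, with "conf" (0 to 1); they miss things now and then, are a little off and sometimes report something else, mostly with a low value. They report only what shows in the picture. A call takes as long as a camera call. They do not tell look-alikes from the thing itself.
- env.silhouettes(label, picture): "pixels" (480x640 bool, what is visible of it) and "bbox" ([left, top, right, bottom] in pixels, round what is visible of it).
The state is a dict: "t": time; "joints": joint angles; "qd": joint speeds; "joint_torque": joint torques, N m; "tcp_pos": TCP position; "tcp_rot": TCP orientation; "ft_force": force on the tool from outside, world axes, zero at the start; "ft_torque": the same for the moment, N m; "finger_gap": finger opening in m.
Only numpy, scipy, OpenCV 4.12 (cv2) and the standard library are available. Lean on these libraries where they do the work, as an engineer would, in place of code of your own. Each camera call takes 0.05 s, during which the arm holds its last target. There are 200 camera calls.

## Task

Pull the vial mixer's lever right back to its stop, then load every vial from the sloped gravity track into the mixer's free lanes, lying one to a lane and centred in it; a vial already in a lane stays in. When all are in, lay the hold-down bar squarely on the two end posts over the vials, and only then set the lever in line with the brass pointer. Leave the other things on the bench alone.

Things in the scene. Friction and masses are not known exactly. Their poses are not given: they have to be found in the camera images.
- track: Fixed gravity track, base 180 x 60 mm. Origin: underside centre. Slopes 0.27 rad down to its own -x. Running surface 40 mm wide: a vial's ends overhang it by 8 mm each side. Side rails (outer faces 66 mm apart, tops 16 mm above the surface) flank all but the end vial: only that one is free at both ends. Lift it straight up; the next rolls to the stop by itself within about 1 s.
- track_end (a point): Centre of a vial resting against the stop at the track's low end (axes as the track's; a vial there has its axis along the track's y, its underside is 14 mm lower).
- mixer: Fixed grey bench rocker mixer, 270 (x) x 210 (y) mm, flat deck 50 mm high. Origin: centre of the underside; z up. On the deck at y = +45 mm a raised bed with six lanes side by side along x; at y = -68 mm the lever with its quadrant. The mixer does not move.
- tray (a point): Centre of the lane bed at the lanes' floor, 58 mm above the table; axes as the mixer's. Bed 40 mm wide (y): vial ends overhang it; deck 8 mm lower. Six lanes along y at x = -90, -54, -18, 18, 54, 90 mm from here, 30 mm wide between ribs 6 mm wide, 10 mm high. A vial belongs lying in a lane, axis along y, middle over the bed's middle line, its centre 14 mm above this.
- bar_seat (a point): Where the centre of the bar's underside belongs: midway between the two steel end posts, level with their tops (92 mm above the table, 34 mm above the lane floor); axes as the mixer's. Posts 18 (x) by 60 (y) mm, centred 121 mm to either side along x. The bar lies along x, either way round.
- hold_bar: Loose aluminium hold-down bar, 256 (x) x 30 (y) x 8 mm, 0.12 to 0.2 kg, with a black block handle 36 (x) x 16 (y) mm that stands 26 mm above the bar's top at its middle. Origin: centre of the bar's underside, x along its length. Starts flat on the table.
- vial0: Closed amber vial with a white cap, 28 mm in diameter, 56 mm long, about 20 to 42 g, rolls. Origin: its centre; its axis is its own y. Starts lying across the track.
- vial1: Closed amber vial with a white cap, 28 mm in diameter, 56 mm long, about 20 to 42 g, rolls. Origin: its centre; its axis is its own y. Starts lying across the track.
- vial2: Closed amber vial with a white cap, 28 mm in diameter, 56 mm long, about 20 to 42 g, rolls. Origin: its centre; its axis is its own y. Starts lying across the track.
- vial3: Closed amber vial with a white cap, 28 mm in diameter, 56 mm long, about 20 to 42 g, rolls. Origin: its centre; its axis is its own y. Starts lying across the track.
- vial4: Closed amber vial with a white cap, 28 mm in diameter, 56 mm long, about 20 to 42 g, rolls. Origin: its centre; its axis is its own y. May be absent; if there, starts as the uppermost on the track.
- vial5: Closed amber vial with a white cap, 28 mm in diameter, 56 mm long, about 20 to 42 g, rolls. Origin: its centre; its axis is its own y. May be absent; if there, starts already lying in a lane of the mixer and stays there.
- vial6: Closed amber vial with a white cap, 28 mm in diameter, 56 mm long, about 20 to 42 g, rolls. Origin: its centre; its axis is its own y. May be absent; if there, starts already lying in a lane of the mixer and stays there.
- lever (a joint): Angle of the mixer's lever, rad. 0 = at its stop, leaning 0.8 rad from upright to the mixer's -x; grows towards the mixer's +x; upright at 0.8, far end 1.6. Stays where it is left (about 2 N at the handle moves it). Hinge line along the mixer's y through x = 0, y = -68 mm, 62 mm above the table.
- pointer (a joint): Angle of the brass setting pointer beside the lever, rad, on the same hinge line and the same scale as the lever: lever in line with it when the two values are equal. Stays put, cannot be pushed.
- lever_grip (a point): Centre of the lever's black cross-handle, a cylinder 22 mm in diameter and 30 mm long lying along the mixer's y, 76 mm from the hinge. Its z points out along the lever. The handle can be pinched at its two ends from above.
- pointer_tip (a point): Outer end of the brass pointer, 50 mm from the hinge and 18.5 mm to the mixer's -y of the lever; its z points out along the pointer.
- pill_bottle: Bystander: white-capped pill jar, 52 x 85 mm, near the far edge of the work area. Origin: underside.
- carton: Bystander: yellow carton, 50 x 110 x 35 mm. Origin: underside.
- labels: Bystander: paper label pad, 70 x 50 x 18 mm. Origin: underside.
- flask: Bystander: blue drinking flask, 72 mm in diameter, 200 mm tall, on the left. Origin: underside.
- supplement: Bystander: white supplement jar, 72 mm in diameter, 120 mm tall, on the right. Origin: underside.
- beaker: Bystander: small glass beaker, 56 mm in diameter, 60 mm tall, near left. Origin: underside.
Mind the look-alikes: they are no part of the job. What is shaped like the vial6 but purple is not meant.

How it is judged:
On the way, in this order (a step that is already met when the one before it is completed fails the run):
1. the lever is right back at its stop (within 0.08 rad) (value of joint lever below 0.08 rad), for 0.2 s.
2. every vial lies at rest in a lane, with the lever still at its stop (x of vial0 in the frame of tray between -0.1 and 0.1 m and y of vial0 in the frame of tray between -0.012 and 0.012 m and z of vial0 in the frame of tray between 0.009 and 0.019 m and angle between the y axis of each of vial0, vial1, vial2, vial3, vial4, vial5, vial6 and the y axis of tray, either way round below 0.15 rad and linear speed of each of vial0, vial1, vial2, vial3, vial4, vial5, vial6 below 0.03 m/s and x of vial1 in the frame of tray between -0.1 and 0.1 m and y of vial1 in the frame of tray between -0.012 and 0.012 m and z of vial1 in the frame of tray between 0.009 and 0.019 m and x of vial2 in the frame of tray between -0.1 and 0.1 m and y of vial2 in the frame of tray between -0.012 and 0.012 m and z of vial2 in the frame of tray between 0.009 and 0.019 m and x of vial3 in the frame of tray between -0.1 and 0.1 m and y of vial3 in the frame of tray between -0.012 and 0.012 m and z of vial3 in the frame of tray between 0.009 and 0.019 m and x of vial4 in the frame of tray between -0.1 and 0.1 m and y of vial4 in the frame of tray between -0.012 and 0.012 m and z of vial4 in the frame of tray between 0.009 and 0.019 m and x of vial5 in the frame of tray between -0.1 and 0.1 m and y of vial5 in the frame of tray between -0.012 and 0.012 m and z of vial5 in the frame of tray between 0.009 and 0.019 m and x of vial6 in the frame of tray between -0.1 and 0.1 m and y of vial6 in the frame of tray between -0.012 and 0.012 m and z of vial6 in the frame of tray between 0.009 and 0.019 m and value of joint lever below 0.08 rad), for 0.2 s.
3. the hold-down bar lies squarely on both end posts, released, vials in place, lever still at its stop (all of step 2 and x of hold_bar in the frame of bar_seat between -0.01 and 0.01 m and y of hold_bar in the frame of bar_seat between -0.012 and 0.012 m and z of hold_bar in the frame of bar_seat between -0.004 and 0.004 m and angle between the x axis of hold_bar and the x axis of bar_seat, either way round below 0.1 rad and angle between hold_bar's own z axis and vertical below 0.05 rad and linear speed of hold_bar below 0.03 m/s and contact force between the fingers and hold_bar below 0.05 N), for 0.2 s.
At the end, for the whole second after the job is handed in: Every vial present lies in a lane, its centre within 12 mm of the bed's middle line and its axis within 0.15 rad of the lane; the bar lies on both posts within 10 mm along and 12 mm across and 0.1 rad of square, at its height within 4 mm; the lever is within 0.08 rad of the pointer; all at rest (x of vial0 in the frame of tray between -0.1 and 0.1 m and y of vial0 in the frame of tray between -0.012 and 0.012 m and z of vial0 in the frame of tray between 0.009 and 0.019 m and angle between the y axis of each of vial0, vial1, vial2, vial3, vial4, vial5, vial6 and the y axis of tray, either way round below 0.15 rad and linear speed of each of vial0, vial1, vial2, vial3, vial4, vial5, vial6, hold_bar below 0.03 m/s and x of vial1 in the frame of tray between -0.1 and 0.1 m and y of vial1 in the frame of tray between -0.012 and 0.012 m and z of vial1 in the frame of tray between 0.009 and 0.019 m and x of vial2 in the frame of tray between -0.1 and 0.1 m and y of vial2 in the frame of tray between -0.012 and 0.012 m and z of vial2 in the frame of tray between 0.009 and 0.019 m and x of vial3 in the frame of tray between -0.1 and 0.1 m and y of vial3 in the frame of tray between -0.012 and 0.012 m and z of vial3 in the frame of tray between 0.009 and 0.019 m and x of vial4 in the frame of tray between -0.1 and 0.1 m and y of vial4 in the frame of tray between -0.012 and 0.012 m and z of vial4 in the frame of tray between 0.009 and 0.019 m and x of vial5 in the frame of tray between -0.1 and 0.1 m and y of vial5 in the frame of tray between -0.012 and 0.012 m and z of vial5 in the frame of tray between 0.009 and 0.019 m and x of vial6 in the frame of tray between -0.1 and 0.1 m and y of vial6 in the frame of tray between -0.012 and 0.012 m and z of vial6 in the frame of tray between 0.009 and 0.019 m and x of hold_bar in the frame of bar_seat between -0.01 and 0.01 m and y of hold_bar in the frame of bar_seat between -0.012 and 0.012 m and z of hold_bar in the frame of bar_seat between -0.004 and 0.004 m and angle between the x axis of hold_bar and the x axis of bar_seat, either way round below 0.1 rad and angle between hold_bar's own z axis and vertical below 0.05 rad and angle between the z axis of lever_grip and the z axis of pointer_tip, either way round below 0.08 rad); the robot touches nothing.
It fails at once if a bystander on the bench is pushed aside by more than 40 mm or knocked over (distance of any of pill_bottle, carton, labels, flask, supplement, beaker from where it was at the start of the episode above 0.04 m or angle between any of pill_bottle, carton, labels, flask, supplement, beaker's own z axis and vertical above 0.5 rad).
Of vial4, vial5, vial6 only 1 to 2 are there at a start; the rules pass over those that are not, and their reading is None.
At some moment in a run one of hold_bar may be knocked a few centimetres aside while the robot is not near it.
Once in a run the grip may slacken for a moment while it holds something.
It also fails if it takes over 210 s, if anything falls off the work surface, if the arm or the gripper's body presses on something with over 40 N, if the wrist force passes 120 N, or if a joint passes its speed limit or range.

## Working session

There is one attempt and no reset: what is moved stays moved. The work goes in short steps, Python scripts to look and compute and a tool call to move; the robot and the scene stay as the last step left them, time stands still between calls to the robot, and variables do not carry over. Pictures are saved under pics/ and viewed, about 12 in all and at most 16, crops included, and the job is handed in when it is done.

Besides the shell and the picture viewer there is one more tool, called after "Call:" as name(argument=value, ...), one argument or row to a line, values as JSON. arm_command: Moves the arm, as the interface text tells. Its arguments: {"type":"object","properties":{"rows":{"type":"array","items":{"type":"object","properties":{"x":{"type":"number"},"y":{"type":"number"},"z":{"type":"number"},"wx":{"type":"number"},"wy":{"type":"number"},"wz":{"type":"number"},"jaw":{"type":"number"}}}},"squeeze":{"type":"number"}},"required":["rows"]}

```bash
ls; mkdir -p pics
cat > h.py <<'E'
import numpy as np, cv2
from plant import env
def cam(n):
    p=env.read_camera(n); return p
def proj(p,X):
    V=np.array(p["view"]);K=np.array(p["intrinsics"]);X=np.atleast_2d(X)
    c=(V[:3,:3]@X.T).T+V[:3,3]; s=np.c_[c[:,0]/-c[:,2],-c[:,1]/-c[:,2]]
    s=s*(1+p["k1"]*(s**2).sum(1,keepdims=True))
    return np.c_[K[0,0]*s[:,0]+K[0,2],K[1,1]*s[:,1]+K[1,2]]
def unproj(p,uv,z):
    V=np.array(p["view"]);K=np.array(p["intrinsics"]);uv=np.atleast_2d(uv).astype(float)
    d=np.c_[(uv[:,0]-K[0,2])/K[0,0],(uv[:,1]-K[1,2])/K[1,1]];s=d.copy()
    for _ in range(20): s=d/(1+p["k1"]*(s**2).sum(1,keepdims=True))
    R=V[:3,:3];o=-R.T@V[:3,3]; r=(R.T@np.c_[s[:,0],-s[:,1],-np.ones(len(s))].T).T
    return o+r*((z-o[2])/r[:,2])[:,None]
def save(p,n,box=None,f=1):
    im=cv2.cvtColor(np.asarray(p["frame"]),cv2.COLOR_RGB2BGR)
    if box: im=im[box[1]:box[3],box[0]:box[2]]
    cv2.imwrite("pics/"+n,cv2.resize(im,None,fx=f,fy=f,interpolation=cv2.INTER_CUBIC))
E
python3 - <<'E'
from h import *
a=cam("top");save(a,"t0.png");b=cam("side");save(b,"s0.png")
for p in(a,b):
    V=np.array(p["view"]);print(-V[:3,:3].T@V[:3,3],V[:3,:3].round(2).tolist(),p["k1"],np.array(p["intrinsics"]).tolist())
for n in["track","mixer","hold_bar","vial0","lever","pointer"]:
    for k,p in(("top",a),("side",b)):
        print(n,k,[(round(d["conf"],2),[int(v) for v in d["bbox"]]) for d in env.silhouettes(n,p)][:9])
s=env.get_state();print(s["t"],s["tcp_pos"],np.array(s["tcp_rot"]).round(3).tolist(),s["finger_gap"],s["ft_force"])
E
```

```text
pics
[ 0.50940938 -0.02119484  1.50254403] [[0.0, -1.0, -0.0], [1.0, 0.0, 0.06], [-0.06, -0.0, 1.0]] -0.006824727729840543 [[598.0004291513424, 0.0, 315.0524877439936], [0.0, 598.0004291513424, 237.2051193949683], [0.0, 0.0, 1.0]]
[ 0.26351259 -0.87764842  0.93583885] [[0.93, -0.38, -0.02], [0.26, 0.61, 0.75], [-0.27, -0.7, 0.67]] -0.10807504014576878 [[480.70965965866725, 0.0, 318.99357954582086], [0.0, 480.70965965866725, 234.87455802568104], [0.0, 0.0, 1.0]]
track top [(0.68, [370, 226, 402, 304]), (0.35, [261, 144, 284, 167])]
track side [(0.78, [282, 276, 356, 347]), (0.58, [365, 235, 393, 256])]
mixer top [(0.75, [113, 303, 143, 327]), (0.7, [175, 208, 263, 324])]
mixer side [(0.56, [213, 176, 317, 251])]
hold_bar top [(0.86, [299, 202, 322, 303])]
hold_bar side [(0.76, [261, 247, 349, 282])]
vial0 top [(0.81, [187, 255, 209, 263]), (0.78, [128, 196, 154, 209]), (0.76, [375, 265, 403, 280]), (0.71, [379, 274, 407, 294]), (0.64, [383, 287, 406, 299]), (0.61, [301, 204, 322, 304]), (0.54, [377, 253, 402, 270])]
vial0 side [(0.82, [312, 289, 335, 311]), (0.73, [304, 296, 323, 317]), (0.64, [261, 182, 275, 198]), (0.55, [285, 311, 304, 333]), (0.52, [289, 165, 303, 178]), (0.5, [292, 302, 315, 327])]
lever top [(0.57, [234, 265, 249, 275])]
lever side [(0.5, [263, 196, 271, 221]), (0.23, [275, 212, 280, 220])]
pointer top [(0.63, [367, 224, 406, 303])]
pointer side [(0.39, [259, 192, 270, 218]), (0.23, [360, 198, 379, 229])]
0.7 [0.26611497 0.59299166 0.20522345] [[-0.912, 0.409, -0.0], [0.409, 0.912, -0.0], [0.0, -0.0, -1.0]] 0.08537729293531188 [-0.41032899  0.44623357 -0.77350126]
```

View pics/t0.png

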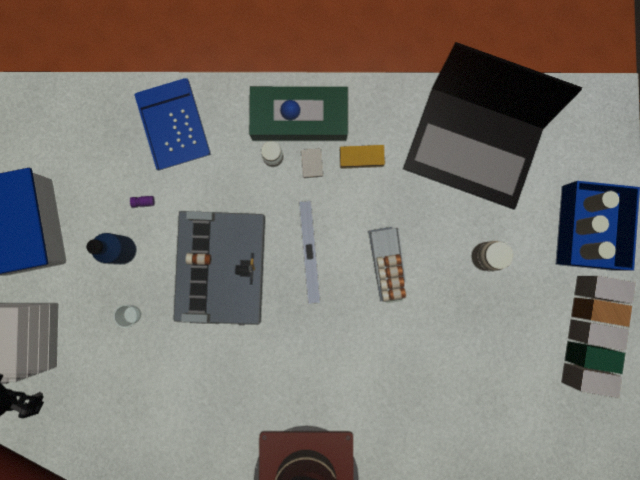

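View pics/s0.png

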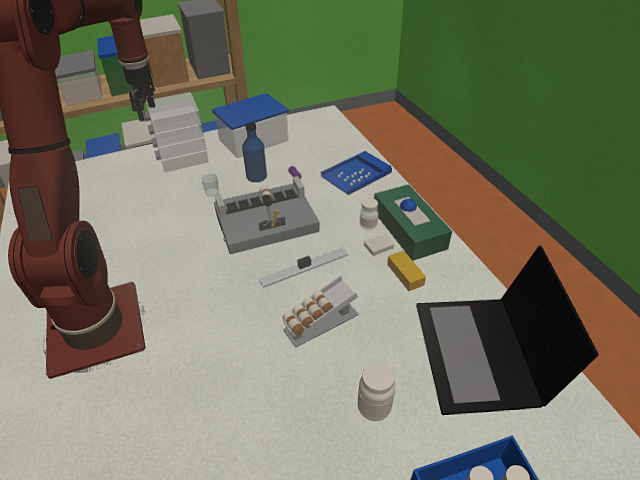

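Run:
```python
from h import *
a=cam("top");save(a,"t1.png",(165,195,415,335),3.2);b=cam("side");save(b,"s1.png",(205,165,365,350),3.2)
# geometry by color: grey mixer & track & bar via min-area rects of silhouettes
for n in["track","mixer","hold_bar"]:
  for d in env.silhouettes(n,a)[:3]:
    m=np.asarray(d["pixels"]).astype(np.uint8)
    c=max(cv2.findContours(m,0,2)[0],key=cv2.contourArea)
    r=cv2.minAreaRect(c);print(n,d["conf"],r,cv2.boxPoints(r).round(1).tolist())
```

```text
track 0.77 ((386.83740234375, 253.0804443359375), (52.2899169921875, 30.76034164428711), 80.78897094726562) [[367.5, 229.6999969482422], [397.79998779296875, 224.8000030517578], [406.20001220703125, 276.3999938964844], [375.79998779296875, 281.3999938964844]]
mixer 0.69 ((219.58563232421875, 267.8729248046875), (87.66812133789062, 111.9502944946289), 3.0127875804901123) [[172.89999389648438, 321.5], [178.8000030517578, 209.6999969482422], [266.29998779296875, 214.3000030517578], [260.3999938964844, 326.1000061035156]]
mixer 0.5 ((492.0, 255.5), (29.0, 40.0), 90.0) [[472.0, 241.0], [512.0, 241.0], [512.0, 270.0], [472.0, 270.0]]
hold_bar 0.55 ((309.4586486816406, 252.00347900390625), (102.56117248535156, 13.868596076965332), 85.2363510131836) [[298.29998779296875, 201.5], [312.1000061035156, 200.3000030517578], [320.6000061035156, 302.5], [306.79998779296875, 303.70001220703125]]
```

View pics/t1.png

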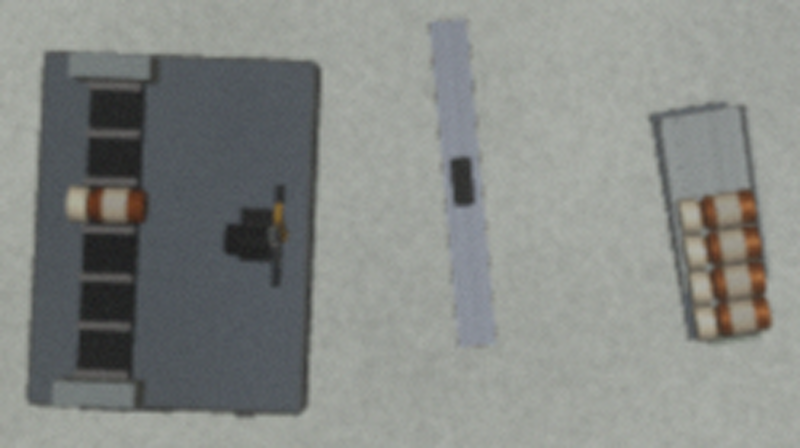

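View pics/s1.png

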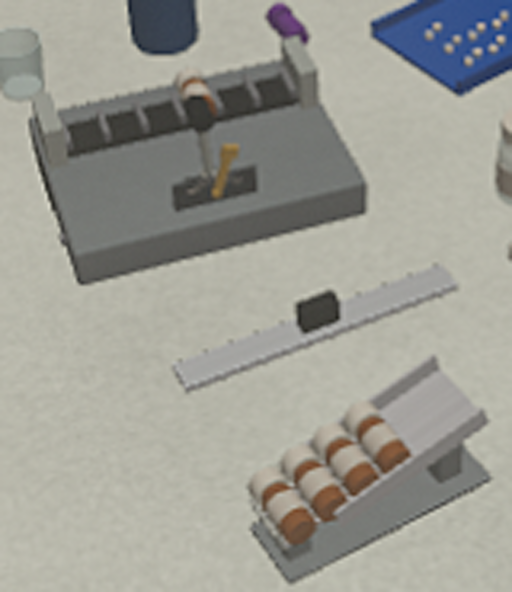

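```bash
cat > m.py <<'E'
from h import *
from scipy.optimize import least_squares
def fit():
    a=cam("top");b=cam("side")
    T=lambda L:np.array(L,float)/3.2+[165,195]
    S=lambda L:np.array(L,float)/3.2+[205,165]
    return a,b,T,S
def mpt(q,X):
    X=np.atleast_2d(X).astype(float);c,s=np.cos(q[2]),np.sin(q[2])
    return np.c_[q[0]+c*X[:,0]-s*X[:,1],q[1]+s*X[:,0]+c*X[:,1],X[:,2]]
E
python3 - <<'E'
from m import *
a,b,T,S=fit()
C=np.array([[.135,.105,.05],[.135,-.105,.05],[-.135,-.105,.05],[-.135,.105,.05]])
ut=T([[45,52],[320,62],[305,413],[28,403]])
us=S([[365,184],[80,253]]); Cs=np.array([[.135,-.105,.05],[-.135,-.105,.05]])
f=lambda q:(proj(a,mpt(q,C))-ut).ravel()
r=least_squares(f,[.5,.2,0]);q=r.x;print("mixer",q,r.fun.round(1))
print("side corners",((proj(b,mpt(q,Cs))-us)).round(1).tolist())
r2=least_squares(lambda q:np.r_[f(q),(proj(b,mpt(q,Cs))-us).ravel()],q);print("both",r2.x,r2.fun.round(1))
# vial in lane & lanes in top crop coords
inv=lambda p:(p-[165,195])*3.2
print("lanes",inv(proj(a,mpt(q,[[x,.045,.058] for x in(-.09,-.054,-.018,.018,.054,.09)]))).round(0).tolist())
print("posts",inv(proj(a,mpt(q,[[x,.045,.092] for x in(-.121,.121)]))).round(0).tolist())
def arm(t,R,y):return [R*np.sin(t-.8),y,.062+R*np.cos(t-.8)]
for n,R,y,pt,ps in(("lever",.076,-.068,[246,238],[202,113]),("pointer",.05,-.0865,[279,208],[230,150])):
    for t in np.arange(.4,1.5,.1):
        X=mpt(q,arm(t,R,y));print(n,round(t,1),(inv(proj(a,X))-pt).round(0)[0],((proj(b,X)-[205,165])*3.2-ps).round(0)[0])
# vials triangulate
def tri(pt,ps):
    return least_squares(lambda X:np.r_[(proj(a,X)-T(pt)).ravel(),(proj(b,X)-S(ps)).ravel()],[.5,-.15,.04])
for pt,ps in(([735,319],[281,506]),([732,284],[315,481]),([730,247],[346,458]),([718,211],[377,434])):
    r=tri(pt,ps);print("vial",r.x.round(4),r.fun.round(1))
B=np.array([[.09,.03,0],[.09,-.03,0],[-.09,-.03,0],[-.09,.03,0]])
H=np.array([[.128,.015,.008],[.128,-.015,.008],[-.128,-.015,.008],[-.128,.015,.008]])
r=least_squares(lambda q:(proj(a,mpt(q,H))-T([[430,23],[467,20],[495,342],[458,346]])).ravel(),[.5,0,0]);print("bar",r.x,r.fun.round(1))
E
```

```text
mixer [ 0.51844159  0.21149141 -0.03491931] [ 0.  -0.8  0.  -0.8  0.1  0.9 -0.2  0.8]
side corners [[0.3, -1.1], [-3.3, 0.5]]
both [ 0.5194506   0.21108973 -0.0318285 ] [ 0.  -1.1  0.  -1.4  0.5  0.3  0.2  0.5  0.7 -1.3 -2.8  0.6]
lanes [[108.0, 349.0], [110.0, 301.0], [112.0, 253.0], [114.0, 205.0], [117.0, 158.0], [119.0, 110.0]]
posts [[97.0, 394.0], [112.0, 65.0]]
lever 0.4 [ 3. 38.] [-34.  13.]
lever 0.5 [ 3. 28.] [-26.   9.]
lever 0.6 [ 3. 17.] [-18.   5.]
lever 0.7 [4. 7.] [-10.   2.]
lever 0.8 [ 4. -4.] [-1. -0.]
lever 0.9 [  5. -14.] [ 7. -2.]
lever 1.0 [  5. -25.] [16. -3.]
lever 1.1 [  6. -35.] [24. -3.]
lever 1.2 [  7. -45.] [33. -3.]
lever 1.3 [  8. -54.] [40. -1.]
lever 1.4 [  9. -63.] [48.  1.]
pointer 0.4 [ 0. 54.] [-42.   8.]
pointer 0.5 [ 0. 48.] [-37.   5.]
pointer 0.6 [ 0. 41.] [-32.   3.]
pointer 0.7 [ 1. 34.] [-26.   1.]
pointer 0.8 [ 1. 27.] [-21.  -1.]
pointer 0.9 [ 1. 20.] [-15.  -2.]
pointer 1.0 [ 2. 14.] [-10.  -3.]
pointer 1.1 [2. 7.] [-4. -3.]
pointer 1.2 [3. 1.] [ 1. -3.]
pointer 1.3 [ 3. -5.] [ 7. -2.]
pointer 1.4 [  4. -11.] [12. -1.]
vial [ 0.454  -0.213   0.0529] [ 0.1 -0.4 -0.3  0. ]
vial [ 0.4812 -0.2096  0.0642] [ 0.2 -0.6 -0.6  0.1]
vial [ 0.5078 -0.2067  0.0743] [ 0.1 -0.2 -0.2  0. ]
vial [ 0.5351 -0.1976  0.0784] [ 0.1 -0.4 -0.4  0. ]
bar [ 0.55774238 -0.00639604  0.08864605] [-0.2 -0.6  0.1 -0.7  0.3  0.7 -0.2  0.5]
```

Call:
arm_command(
  rows=[
    {"x": -60, "y": -45, "z": 0, "wz": -8, "jaw": 0},
    {"x": -120, "y": -90, "wz": -16, "jaw": 0},
    {"x": -180, "y": -135, "wz": -22.2, "jaw": 0},
    {"x": -220, "y": -165, "wz": -22.2, "jaw": 0},
    {"x": -220, "y": -165, "wz": -22.2, "jaw": 0},
  ],
)

```text
invalid input
```

```bash
cat > go.py <<'E'
# usage: go.py x y z yawdeg_of_tool_y : tool-frame delta
import sys;from h import *
s=env.get_state();R=np.array(s["tcp_rot"]);p=np.array(s["tcp_pos"])
X=list(map(float,sys.argv[1:4]))
print("t",round(s["t"],2),"p",p.round(4),"gap",round(s["finger_gap"],4),"f",np.round(s["ft_force"],1),"j",np.round(s["joints"],2),"tilt",R[:2,2].round(3))
print("shift mm",(R.T@(np.array(X)-p)*1e3).round(1),"ydir deg",np.degrees(np.arctan2(R[1,1],R[0,1])).round(2))
if len(sys.argv)>4:
    a=np.radians(float(sys.argv[4]));y=np.array([np.cos(a),np.sin(a),0]);z=np.array([0,0,-1.]);D=np.c_[np.cross(y,z),y,z]
    print("turn deg",np.degrees(cv2.Rodrigues(R.T@D)[0].ravel()).round(2))
E
python3 go.py .514 .143 .205 88.1
```

```text
t 1.05 p [0.2661 0.593  0.2052] gap 0.0852 f [ 0.1 -0.5  0.3] j [-1.25  0.33  0.04  1.47 -0.01  1.34 -0.06] tilt [-0. -0.]
shift mm [-4.104e+02 -3.091e+02  2.000e-01] ydir deg 65.83
turn deg [ -0.    -0.   -22.27]
```

Call:
arm_command(
  rows=[
    {"x": -200, "y": -150, "z": 0, "wx": 0, "wy": 0, "wz": -22, "jaw": 0},
    {"x": -200, "y": -150, "z": 0, "wx": 0, "wy": 0, "wz": -22, "jaw": 0},
    {"x": -410, "y": -309, "z": 0, "wx": 0, "wy": 0, "wz": -22, "jaw": 0},
    {"x": -410, "y": -309, "z": 0, "wx": 0, "wy": 0, "wz": -22, "jaw": 0},
    {"x": -410, "y": -309, "z": 0, "wx": 0, "wy": 0, "wz": -22, "jaw": 0},
  ],
  squeeze=40,
)

```text
t: 1.55
tcp_pos: [0.3875, 0.3722, 0.2054]
tcp_rot: [[-0.999, 0.038, 0.0], [0.038, 0.999, 0.001], [-0.0, 0.001, -1.0]]
ft_force: [1.5, 1.1, -0.7]
finger_gap: 0.0853
```

```bash
python3 go.py .514 .143 .205 88.1
```

```text
t 1.55 p [0.3875 0.3722 0.2054] gap 0.0853 f [ 1.5  1.1 -0.7] j [-0.96  0.1   0.12  1.75 -0.01  1.29  0.7 ] tilt [0.    0.001]
shift mm [-135.  -224.2    0.4] ydir deg 87.84
turn deg [ 0.03  0.02 -0.26]
```

Call:
arm_command(
  rows=[
    {"x": -135, "y": -224, "z": 0, "wx": 0, "wy": 0, "wz": 0, "jaw": 0.3},
    {"x": -135, "y": -224, "z": 0, "wx": 0, "wy": 0, "wz": 0, "jaw": 0.3},
    {"x": -135, "y": -224, "z": 0, "wx": 0, "wy": 0, "wz": 0, "jaw": 0.3},
    {"x": -135, "y": -224, "z": 0, "wx": 0, "wy": 0, "wz": 0, "jaw": 0.3},
    {"x": -135, "y": -224, "z": 0, "wx": 0, "wy": 0, "wz": 0, "jaw": 0.3},
  ],
)

```text
t: 2.05
tcp_pos: [0.5082, 0.1532, 0.2058]
tcp_rot: [[-0.999, 0.038, 0.001], [0.038, 0.999, 0.001], [-0.001, 0.001, -1.0]]
ft_force: [0.2, 0.7, -0.4]
finger_gap: 0.0602
```

Call:
arm_command(
  rows=[
    {"x": 0, "y": 0, "z": 0, "wx": 0, "wy": 0, "wz": 0, "jaw": 0.3},
    {"x": 0, "y": 0, "z": 0, "wx": 0, "wy": 0, "wz": 0, "jaw": 0.3},
  ],
)

```text
t: 2.25
tcp_pos: [0.5087, 0.1518, 0.2059]
tcp_rot: [[-0.999, 0.041, 0.001], [0.041, 0.999, 0.001], [-0.001, 0.001, -1.0]]
ft_force: [-0.0, 0.9, -0.6]
finger_gap: 0.0596
```

```bash
python3 go.py .514 .143 .126 88.1
python3 - <<'E'
from m import *
b=cam("side");save(b,"s2.png",(195,110,335,260),4)
q=[.519,.2113,-.0335]
for t in(.7,.77,.85):print(t,(proj(b,mpt(q,[.076*np.sin(t-.8),-.068,.062+.076*np.cos(t-.8)]))-[195,110])*4)
E
```

```text
t 2.25 p [0.5087 0.1518 0.2059] gap 0.0596 f [-0.   0.9 -0.6] j [-0.69  0.08  0.33  1.77 -0.03  1.29  1.18] tilt [0.001 0.001]
shift mm [-5.6 -8.7 79.9] ydir deg 87.65
turn deg [ 0.08  0.08 -0.45]
0.7 [[281.36254963 363.52190834]]
0.77 [[288.81515173 361.36174449]]
0.85 [[297.39221613 359.42368481]]
```

View pics/s2.png

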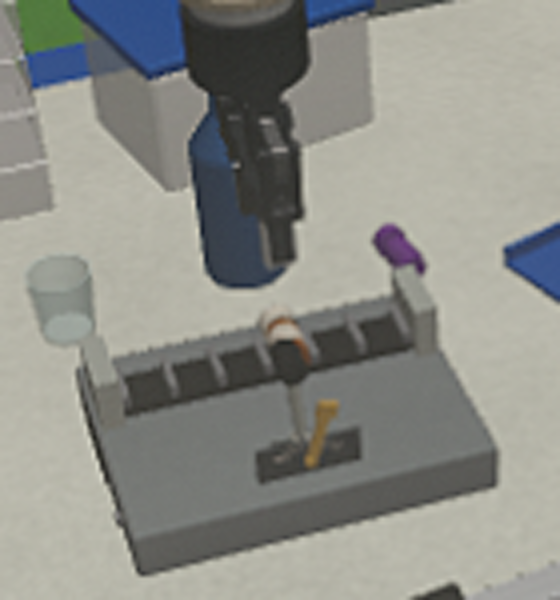

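The gripper hovers above the lever handle (handle at (291,361), pointer tip at (327,407)); the lever is about 0.79. Descend and pinch.

Call:
arm_command(
  rows=[
    {"x": -6, "y": -9, "z": 40, "wx": 0, "wy": 0, "wz": 0, "jaw": 0.3},
    {"x": -6, "y": -9, "z": 80, "wx": 0, "wy": 0, "wz": 0, "jaw": 0.3},
    {"x": -6, "y": -9, "z": 80, "wx": 0, "wy": 0, "wz": 0, "jaw": 0.3},
    {"x": -6, "y": -9, "z": 80, "wx": 0, "wy": 0, "wz": 0, "jaw": 0.3},
    {"x": -6, "y": -9, "z": 80, "wx": 0, "wy": 0, "wz": 0, "jaw": 0.3},
  ],
  squeeze=20,
)

```text
t: 2.8
tcp_pos: [0.5147, 0.1458, 0.128]
tcp_rot: [[-0.999, 0.037, 0.003], [0.037, 0.999, 0.003], [-0.003, 0.003, -1.0]]
ft_force: [-0.1, -0.1, 0.3]
finger_gap: 0.0597
```

Call:
arm_command(
  rows=[
    {"x": 0, "y": 0, "z": 0, "wx": 0, "wy": 0, "wz": 0, "jaw": 1},
    {"x": 0, "y": 0, "z": 0, "wx": 0, "wy": 0, "wz": 0, "jaw": 1},
    {"x": 0, "y": 0, "z": 0, "wx": 0, "wy": 0, "wz": 0, "jaw": 1},
    {"x": 0, "y": 0, "z": 0, "wx": 0, "wy": 0, "wz": 0, "jaw": 1},
    {"x": 0, "y": 0, "z": 0, "wx": 0, "wy": 0, "wz": 0, "jaw": 1},
  ],
)

```text
t: 3.3
tcp_pos: [0.5147, 0.1458, 0.1281]
tcp_rot: [[-0.999, 0.037, 0.003], [0.037, 0.999, 0.003], [-0.003, 0.003, -1.0]]
ft_force: [0.0, 0.2, 0.2]
finger_gap: -0.0001
```

```bash
python3 go.py .461 .143 .103 88.1
```

```text
t 3.3 p [0.5147 0.1458 0.1281] gap -0.0001 f [0.  0.2 0.2] j [-0.67  0.15  0.34  1.86 -0.06  1.13  1.23] tilt [0.003 0.003]
shift mm [53.6 -4.8 24.9] ydir deg 87.89
turn deg [ 0.18  0.19 -0.21]
```

Run:
```python
from m import *
b=cam("side");a=cam("top");save(b,"s3.png",(215,150,315,250),4);
im1=cv2.imread("pics/s3.png");save(a,"s3.png",(190,220,280,320),4);im2=cv2.imread("pics/s3.png")
cv2.imwrite("pics/s3.png",np.hstack([im1,im2]))
p=env.get_state()["tcp_pos"];print((proj(b,p)-[215,150])*4,(proj(a,p)-[190,220])*4+[400,0])
```

```text
[[209.34118226 211.00705769]] [[610.81118799 195.35984329]]
```

View pics/s3.png

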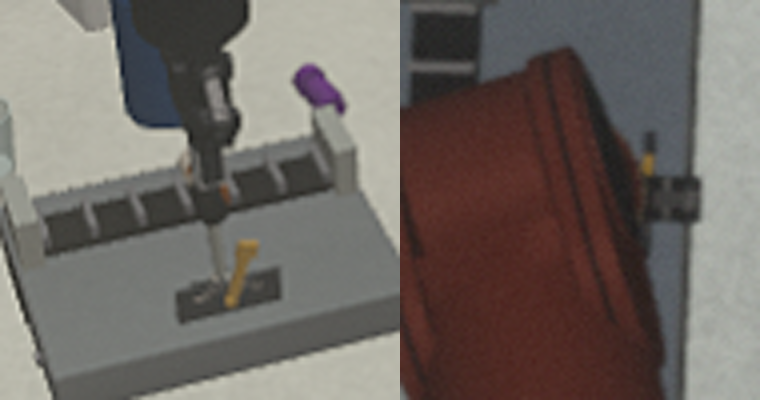

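Run:
```python
from m import *
b=cam("side")
print("s2 near tip",(proj(b,[.509,.122,.213])-[195,110])*4,"far",(proj(b,[.509,.182,.213])-[195,110])*4)
save(b,"x.png",(245,170,295,220),12)
for z in (.128,.138,.149):print(z,(proj(b,[[.5147,.1458,z],[.5147,.13,z]])-[245,170])*12)
```

```text
s2 near tip [[280.81286928 290.06113896]] far [[254.14866279 242.37919405]]
0.128 [[268.1286674  392.54117347]
 [289.16539875 431.79703862]]
0.138 [[264.3428647  357.82315933]
 [285.44653899 396.97234051]]
0.149 [[260.14071621 319.23717804]
 [281.31816916 358.26315796]]
```

View pics/x.png

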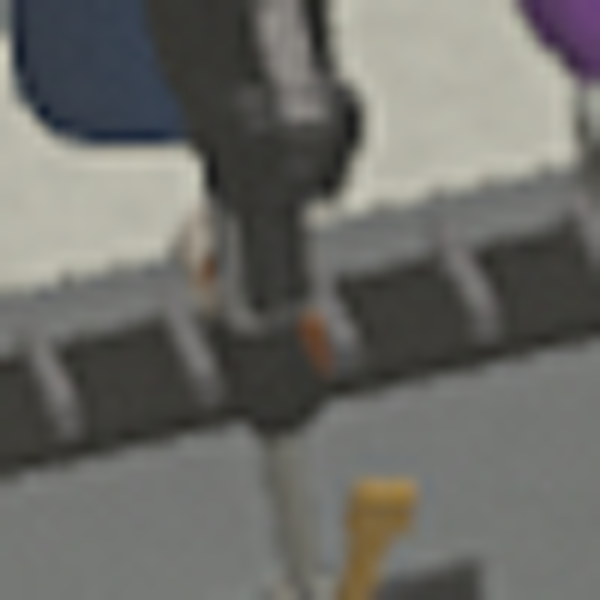

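Run:
```python
from m import *
a=cam("top");b=cam("side")
t=cv2.imread("pics/t0.png")[360:440,0:80];s=cv2.imread("pics/s0.png")[50:130,110:190]
p=np.array([.2661,.593,.2052]);y=np.array([.409,.912,0])
for dz,c in((0,(0,0,255)),(.013,(0,255,255)),(.033,(0,255,0))):
  for k in(-.0427,.0427):
    X=p+y*k+[0,0,dz];u=proj(a,X)[0];v=proj(b,X)[0];print(dz,k,u.round(1),v.round(1))
T=cv2.resize(np.hstack([t,s]),None,fx=5,fy=5,interpolation=cv2.INTER_CUBIC)
for dz,c in((0,(0,0,255)),(.013,(0,255,255)),(.033,(0,255,0))):
  for k in(-.0427,.0427):
    X=p+y*k+[0,0,dz];u=(proj(a,X)[0]-[0,360])*5;v=(proj(b,X)[0]-[110,50])*5+[400,0]
    for w in(u,v):cv2.circle(T,tuple(int(i) for i in w),3,c,-1)
cv2.imwrite("pics/y.png",T)
```

```text
0 -0.0427 [ 47.1 392.5] [145.6 131.1]
0 0.0427 [ 11.4 375.9] [153.6 118. ]
0.013 -0.0427 [ 44.4 393.7] [144.6 127.4]
0.013 0.0427 [  8.4 377. ] [152.7 114.4]
0.033 -0.0427 [ 40.1 395.7] [143.  121.7]
0.033 0.0427 [  3.5 378.7] [151.3 108.9]
```

View pics/y.png

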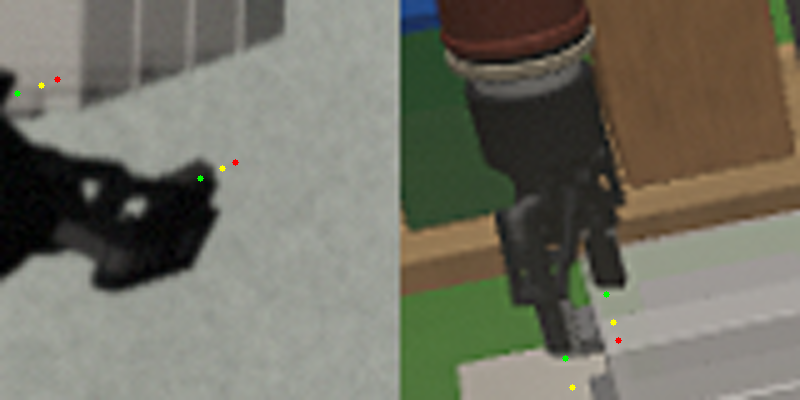

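Both views show the real tips ~20 mm behind the reported TCP, which explains the missed pinch; I apply that offset. Open, go 23 mm lower, pinch.

Call:
arm_command(
  rows=[
    {"x": 0, "y": 0, "z": -6, "wx": 0, "wy": 0, "wz": 0, "jaw": 0.3},
    {"x": 0, "y": 0, "z": -6, "wx": 0, "wy": 0, "wz": 0, "jaw": 0.3},
    {"x": 0, "y": 0, "z": -6, "wx": 0, "wy": 0, "wz": 0, "jaw": 0.3},
    {"x": 0, "y": 0, "z": -6, "wx": 0, "wy": 0, "wz": 0, "jaw": 0.3},
    {"x": 0, "y": 0, "z": 2, "wx": 0, "wy": 0, "wz": 0, "jaw": 0.3},
  ],
)

```text
t: 4.05
tcp_pos: [0.5153, 0.146, 0.1265]
tcp_rot: [[-0.999, 0.037, 0.005], [0.037, 0.999, 0.004], [-0.005, 0.004, -1.0]]
ft_force: [0.1, -0.2, 0.6]
finger_gap: 0.0597
```

Call:
arm_command(
  rows=[
    {"x": 0, "y": 0, "z": 10, "wx": 0, "wy": 0, "wz": 0, "jaw": 0.3},
    {"x": 0, "y": 0, "z": 20, "wx": 0, "wy": 0, "wz": 0, "jaw": 0.3},
    {"x": 0, "y": 0, "z": 26, "wx": 0, "wy": 0, "wz": 0, "jaw": 0.3},
    {"x": 0, "y": 0, "z": 26, "wx": 0, "wy": 0, "wz": 0, "jaw": 0.3},
  ],
)

```text
t: 4.45
tcp_pos: [0.5146, 0.1458, 0.099]
tcp_rot: [[-0.999, 0.037, 0.003], [0.037, 0.999, 0.003], [-0.003, 0.003, -1.0]]
ft_force: [-0.5, 0.0, -0.1]
finger_gap: 0.0597
```

Call:
arm_command(
  rows=[
    {"x": 0, "y": 0, "z": 0, "wx": 0, "wy": 0, "wz": 0, "jaw": 1},
    {"x": 0, "y": 0, "z": 0, "wx": 0, "wy": 0, "wz": 0, "jaw": 1},
    {"x": 0, "y": 0, "z": 0, "wx": 0, "wy": 0, "wz": 0, "jaw": 1},
    {"x": 0, "y": 0, "z": 0, "wx": 0, "wy": 0, "wz": 0, "jaw": 1},
  ],
)

```text
t: 4.85
tcp_pos: [0.5148, 0.1455, 0.0993]
tcp_rot: [[-0.999, 0.037, 0.003], [0.037, 0.999, 0.002], [-0.003, 0.003, -1.0]]
ft_force: [0.3, -2.1, 1.5]
finger_gap: 0.0294
```

```bash
python3 go.py .461 .146 .083 88.1
```

```text
t 4.85 p [0.5148 0.1455 0.0993] gap 0.0294 f [ 0.3 -2.1  1.5] j [-0.66  0.18  0.34  1.89 -0.07  1.07  1.24] tilt [0.003 0.002]
shift mm [53.8 -1.5 16.2] ydir deg 87.87
turn deg [ 0.15  0.17 -0.23]
```

Call:
arm_command(
  rows=[
    {"x": 13, "y": 0, "z": 1, "wx": 0, "wy": 0, "wz": 0, "jaw": 1},
    {"x": 26, "y": 0, "z": 5, "wx": 0, "wy": 0, "wz": 0, "jaw": 1},
    {"x": 38, "y": 0, "z": 10, "wx": 0, "wy": 0, "wz": 0, "jaw": 1},
    {"x": 48, "y": 0, "z": 18, "wx": 0, "wy": 0, "wz": 0, "jaw": 1},
    {"x": 55, "y": 0, "z": 23, "wx": 0, "wy": 0, "wz": 0, "jaw": 1},
  ],
)

```text
t: 5.35
tcp_pos: [0.4606, 0.1474, 0.0768]
tcp_rot: [[-0.999, 0.037, 0.006], [0.037, 0.999, 0.003], [-0.006, 0.003, -1.0]]
ft_force: [5.2, -3.6, 0.7]
finger_gap: 0.0297
```

```bash
python3 go.py .461 .146 .076 88.1
```

```text
t 5.35 p [0.4606 0.1474 0.0768] gap 0.0297 f [ 5.2 -3.6  0.7] j [-0.7   0.1   0.32  2.03 -0.04  1.01  1.17] tilt [0.006 0.003]
shift mm [-0.4 -1.4  0.8] ydir deg 87.86
turn deg [ 0.19  0.33 -0.24]
```

Nudge further against the stop and watch the force.

Call:
arm_command(
  rows=[
    {"x": 4, "y": 0, "z": 3, "wx": 0, "wy": 0, "wz": 0, "jaw": 1},
    {"x": 4, "y": 0, "z": 3, "wx": 0, "wy": 0, "wz": 0, "jaw": 1},
    {"x": 4, "y": 0, "z": 3, "wx": 0, "wy": 0, "wz": 0, "jaw": 1},
  ],
)

```text
t: 5.65
tcp_pos: [0.4574, 0.1475, 0.0739]
tcp_rot: [[-0.999, 0.037, 0.008], [0.037, 0.999, 0.003], [-0.007, 0.004, -1.0]]
ft_force: [4.8, -1.2, -1.3]
finger_gap: 0.0295
```

Call:
arm_command(
  rows=[
    {"x": 2, "y": 0, "z": 1, "wx": 0, "wy": 0, "wz": 0, "jaw": 1},
    {"x": 2, "y": 0, "z": 1, "wx": 0, "wy": 0, "wz": 0, "jaw": 0.3},
    {"x": 2, "y": 0, "z": 1, "wx": 0, "wy": 0, "wz": 0, "jaw": 0.3},
    {"x": 2, "y": 0, "z": 1, "wx": 0, "wy": 0, "wz": 0, "jaw": 0.3},
  ],
)

```text
t: 6.05
tcp_pos: [0.4547, 0.1478, 0.0726]
tcp_rot: [[-0.999, 0.037, 0.006], [0.037, 0.999, 0.003], [-0.006, 0.003, -1.0]]
ft_force: [-0.0, 0.1, 0.1]
finger_gap: 0.0595
```

```bash
python3 go.py .454 -.213 .15 98.6
```

```text
t 6.05 p [0.4547 0.1478 0.0726] gap 0.0595 f [-0.   0.1  0.1] j [-0.7   0.09  0.31  2.05 -0.04  1.    1.16] tilt [0.006 0.003]
shift mm [ -13.1 -360.3  -78.6] ydir deg 87.88
turn deg [  0.17   0.37 -10.72]
```

Call:
arm_command(
  rows=[
    {"x": 0, "y": 0, "z": -40, "wx": 0, "wy": 0, "wz": 0, "jaw": 0},
    {"x": 0, "y": 0, "z": -80, "wx": 0, "wy": 0, "wz": 0, "jaw": 0},
    {"x": -13, "y": -100, "z": -100, "wx": 0, "wy": 0, "wz": -5, "jaw": 0},
    {"x": -13, "y": -150, "z": -100, "wx": 0, "wy": 0, "wz": -10, "jaw": 0},
    {"x": -13, "y": -200, "z": -100, "wx": 0, "wy": 0, "wz": -10, "jaw": 0},
  ],
)

```text
t: 6.55
tcp_pos: [0.4599, -0.0022, 0.1702]
tcp_rot: [[-0.99, -0.141, 0.007], [-0.141, 0.99, 0.004], [-0.008, 0.003, -1.0]]
ft_force: [0.9, 0.0, -0.3]
finger_gap: 0.0854
```

```bash
python3 go.py .454 -.213 .15 98.6
python3 - <<'E'
from m import *
b=cam("side");a=cam("top");save(b,"z.png",(235,170,315,250),5);
im1=cv2.imread("pics/z.png");save(a,"z.png",(190,220,270,300),5);im2=cv2.imread("pics/z.png")
q=[.519,.2113,-.0335]
for t in(0,.05,.1,.2,.3):
    X=mpt(q,[.076*np.sin(t-.8),-.068,.062+.076*np.cos(t-.8)]);print(t,((proj(b,X)-[235,170])*5).round(),((proj(a,X)-[190,220])*5+[400,0]).round())
cv2.imwrite("pics/z.png",np.hstack([im1,im2]))
E
```

```text
t 6.55 p [ 0.4599 -0.0022  0.1702] gap 0.0854 f [ 0.9  0.  -0.3] j [-0.57 -0.06  0.46  1.98  0.03  1.21  1.6 ] tilt [0.007 0.004]
shift mm [  35.8 -207.9   19.4] ydir deg 98.13
turn deg [ 0.16  0.44 -0.47]
0 [[ 73. 207.]] [[667. 358.]]
0.05 [[ 77. 202.]] [[667. 352.]]
0.1 [[ 82. 197.]] [[666. 346.]]
0.2 [[ 91. 188.]] [[666. 333.]]
0.3 [[102. 179.]] [[665. 319.]]
```

View pics/z.png

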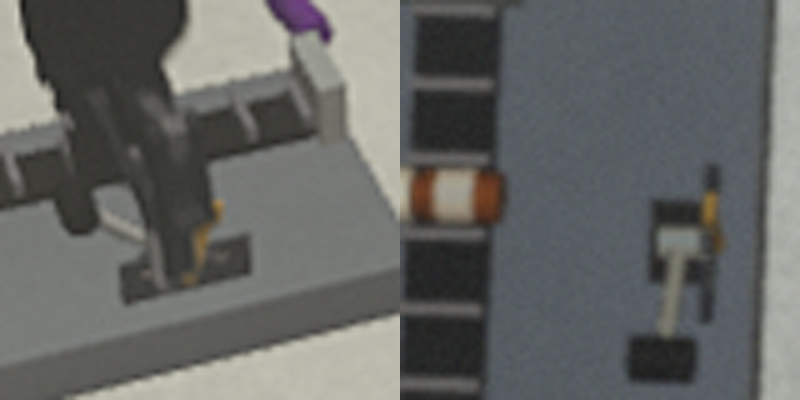

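Call:
arm_command(
  rows=[
    {"x": 36, "y": -208, "z": 0, "wx": 0, "wy": 0.4, "wz": -0.5, "jaw": 0},
    {"x": 36, "y": -208, "z": 0, "wx": 0, "wy": 0.4, "wz": -0.5, "jaw": 0},
    {"x": 36, "y": -208, "z": 0, "wx": 0, "wy": 0.4, "wz": -0.5, "jaw": 0},
    {"x": 36, "y": -208, "z": 0, "wx": 0, "wy": 0.4, "wz": -0.5, "jaw": 0},
    {"x": 36, "y": -208, "z": 0, "wx": 0, "wy": 0.4, "wz": -0.5, "jaw": 0},
  ],
  squeeze=30,
)

```text
t: 7.15
tcp_pos: [0.4494, -0.223, 0.1697]
tcp_rot: [[-0.991, -0.132, 0.0], [-0.132, 0.991, 0.001], [-0.0, 0.001, -1.0]]
ft_force: [-0.1, 1.2, -0.8]
finger_gap: 0.0857
```

Call:
arm_command(
  rows=[
    {"x": 0, "y": 0, "z": 0, "wx": 0, "wy": 0, "wz": 0, "jaw": 0},
    {"x": 0, "y": 0, "z": 0, "wx": 0, "wy": 0, "wz": 0, "jaw": 0},
  ],
)

```text
t: 7.35
tcp_pos: [0.4492, -0.2226, 0.1694]
tcp_rot: [[-0.991, -0.131, -0.001], [-0.131, 0.991, 0.001], [0.0, 0.001, -1.0]]
ft_force: [0.6, 0.5, -0.5]
finger_gap: 0.0849
```

```bash
python3 go.py .454 -.213 .014 98.6
```

```text
t 7.35 p [ 0.4492 -0.2226  0.1694] gap 0.0849 f [ 0.6  0.5 -0.5] j [-0.34  0.04  0.74  1.9  -0.03  1.21  2.11] tilt [-0.001  0.001]
shift mm [ -6.1   8.7 155.4] ydir deg 97.53
turn deg [ 0.07 -0.02 -1.07]
```

Call:
arm_command(
  rows=[
    {"x": -6, "y": 9, "z": 40, "wx": 0, "wy": 0, "wz": -1, "jaw": 0},
    {"x": -6, "y": 9, "z": 85, "wx": 0, "wy": 0, "wz": -1, "jaw": 0},
    {"x": -6, "y": 9, "z": 110, "wx": 0, "wy": 0, "wz": -1, "jaw": 0},
    {"x": -6, "y": 9, "z": 110, "wx": 0, "wy": 0, "wz": -1, "jaw": 0},
    {"x": -6, "y": 9, "z": 110, "wx": 0, "wy": 0, "wz": -1, "jaw": 0},
  ],
)

```text
t: 7.85
tcp_pos: [0.4542, -0.2116, 0.0599]
tcp_rot: [[-0.989, -0.15, -0.001], [-0.15, 0.989, 0.001], [0.001, 0.002, -1.0]]
ft_force: [1.0, 0.1, 0.7]
finger_gap: 0.0853
```

```bash
python3 go.py .454 -.213 .014 98.6;python3 - <<'E'
from m import *
b=cam("side");a=cam("top");save(b,"z1.png",(270,260,370,350),4);
im1=cv2.imread("pics/z1.png");save(a,"z1.png",(340,215,440,305),4);im2=cv2.imread("pics/z1.png")
cv2.imwrite("pics/z1.png",np.hstack([im1,im2]))
E
```

```text
t 7.85 p [ 0.4542 -0.2116  0.0599] gap 0.0853 f [1.  0.1 0.7] j [-0.31  0.19  0.72  2.02 -0.15  0.98  2.22] tilt [-0.001  0.001]
shift mm [ 0.4 -1.4 45.9] ydir deg 98.63
turn deg [ 0.09 -0.05  0.03]
```

View pics/z1.png

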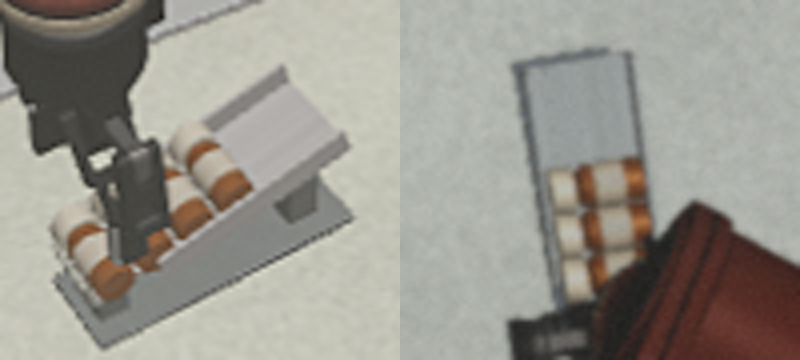

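Run:
```python
from m import *
b=cam("side");c=np.array([.4542,-.2116,0]);y=np.array([-.15,.989,0])
f=lambda X:((proj(b,X)-[270,260])*4).round()[0]
print("near tip",f(c-y*.043+[0,0,.094]),f(c-y*.043+[0,0,.054]))
for x in(.444,.454,.464):
  v=np.array([x,-.213,.053]);print("vial amber end",x,f(v-y*.028),"cap end",f(v+y*.028))
```

```text
near tip [123. 257.] [126. 301.]
vial amber end 0.444 [ 97. 292.] cap end [ 51. 225.]
vial amber end 0.454 [114. 286.] cap end [ 67. 220.]
vial amber end 0.464 [130. 281.] cap end [ 83. 215.]
```

Call:
arm_command(
  rows=[
    {"x": 2, "y": -1, "z": 22, "wx": 0, "wy": 0, "wz": 0, "jaw": 0},
    {"x": 2, "y": -1, "z": 44, "wx": 0, "wy": 0, "wz": 0, "jaw": 0},
    {"x": 2, "y": -1, "z": 44, "wx": 0, "wy": 0, "wz": 0, "jaw": 0},
    {"x": 2, "y": -1, "z": 44, "wx": 0, "wy": 0, "wz": 0, "jaw": 0},
  ],
)

```text
t: 8.4
tcp_pos: [0.454, -0.2141, 0.0182]
tcp_rot: [[-0.989, -0.149, 0.003], [-0.149, 0.989, 0.001], [-0.003, 0.0, -1.0]]
ft_force: [-0.2, 1.3, -0.3]
finger_gap: 0.0855
```

Call:
arm_command(
  rows=[
    {"x": 0, "y": 0, "z": 0, "wx": 0, "wy": 0, "wz": 0, "jaw": 1},
    {"x": 0, "y": 0, "z": 0, "wx": 0, "wy": 0, "wz": 0, "jaw": 1},
    {"x": 0, "y": 0, "z": 0, "wx": 0, "wy": 0, "wz": 0, "jaw": 1},
    {"x": 0, "y": 0, "z": 0, "wx": 0, "wy": 0, "wz": 0, "jaw": 1},
  ],
)

```text
t: 8.8
tcp_pos: [0.455, -0.2142, 0.0196]
tcp_rot: [[-0.989, -0.149, 0.005], [-0.149, 0.989, 0.001], [-0.005, 0.0, -1.0]]
ft_force: [-2.0, 0.8, 9.2]
finger_gap: 0.0554
```

Call:
arm_command(
  rows=[
    {"x": 0, "y": 0, "z": -25, "wx": 0, "wy": 0, "wz": 0, "jaw": 1},
    {"x": 0, "y": 0, "z": -60, "wx": 0, "wy": 0, "wz": 0, "jaw": 1},
    {"x": 0, "y": 0, "z": -100, "wx": 0, "wy": 0, "wz": 0, "jaw": 1},
    {"x": 0, "y": 0, "z": -130, "wx": 0, "wy": 0, "wz": 0, "jaw": 1},
  ],
)

```text
t: 9.2
tcp_pos: [0.4548, -0.2149, 0.1524]
tcp_rot: [[-0.989, -0.148, 0.007], [-0.148, 0.989, 0.001], [-0.007, -0.0, -1.0]]
ft_force: [0.9, -0.5, 0.2]
finger_gap: 0.0553
```

```bash
python3 go.py .6105 .2545 .15 88.1
```

```text
t 9.2 p [ 0.4548 -0.2149  0.1524] gap 0.0553 f [ 0.9 -0.5  0.2] j [-0.36  0.06  0.75  1.92 -0.05  1.17  2.13] tilt [0.007 0.001]
shift mm [-223.7  441.1    3.8] ydir deg 98.54
turn deg [ 0.02  0.42 10.44]
```

Call:
arm_command(
  rows=[
    {"x": -224, "y": 441, "z": 0, "wx": 0, "wy": 0.4, "wz": 10.4, "jaw": 1},
    {"x": -224, "y": 441, "z": 0, "wx": 0, "wy": 0.4, "wz": 10.4, "jaw": 1},
    {"x": -224, "y": 441, "z": 0, "wx": 0, "wy": 0.4, "wz": 10.4, "jaw": 1},
    {"x": -224, "y": 441, "z": 0, "wx": 0, "wy": 0.4, "wz": 10.4, "jaw": 1},
    {"x": -224, "y": 441, "z": 0, "wx": 0, "wy": 0.4, "wz": 10.4, "jaw": 1},
  ],
)

```text
t: 9.7
tcp_pos: [0.5318, 0.0174, 0.1526]
tcp_rot: [[-0.999, 0.033, 0.002], [0.033, 0.999, 0.001], [-0.002, 0.001, -1.0]]
ft_force: [1.8, -0.5, 0.7]
finger_gap: 0.0549
```

```bash
python3 go.py .6105 .2545 .15 88.1
```

```text
t 9.7 p [0.5318 0.0174 0.1526] gap 0.0549 f [ 1.8 -0.5  0.7] j [-0.62  0.13  0.55  1.85 -0.08  1.18  1.49] tilt [0.002 0.001]
shift mm [-70.9 239.6   2.9] ydir deg 88.12
turn deg [0.06 0.09 0.02]
```

Call:
arm_command(
  rows=[
    {"x": -71, "y": 240, "z": 3, "wx": 0, "wy": 0, "wz": 0, "jaw": 1},
    {"x": -71, "y": 240, "z": 3, "wx": 0, "wy": 0, "wz": 0, "jaw": 1},
    {"x": -71, "y": 240, "z": 3, "wx": 0, "wy": 0, "wz": 0, "jaw": 1},
    {"x": -71, "y": 240, "z": 3, "wx": 0, "wy": 0, "wz": 0, "jaw": 1},
    {"x": -71, "y": 240, "z": 3, "wx": 0, "wy": 0, "wz": 0, "jaw": 1},
  ],
)

```text
t: 10.2
tcp_pos: [0.6104, 0.2548, 0.1507]
tcp_rot: [[-0.999, 0.033, 0.002], [0.033, 0.999, 0.001], [-0.002, 0.002, -1.0]]
ft_force: [0.7, -0.3, -0.4]
finger_gap: 0.0551
```

Call:
arm_command(
  rows=[
    {"x": 0, "y": 0, "z": 0, "wx": 0, "wy": 0, "wz": 0, "jaw": 1},
    {"x": 0, "y": 0, "z": 0, "wx": 0, "wy": 0, "wz": 0, "jaw": 1},
  ],
)

```text
t: 10.4
tcp_pos: [0.6102, 0.2565, 0.1505]
tcp_rot: [[-1.0, 0.03, 0.002], [0.03, 1.0, 0.001], [-0.002, 0.001, -1.0]]
ft_force: [0.5, -0.8, 1.2]
finger_gap: 0.0553
```

```bash
python3 go.py .6105 .2555 .04 88.1
```

```text
t 10.4 p [0.6102 0.2565 0.1505] gap 0.0553 f [ 0.5 -0.8  1.2] j [-0.79  0.41  0.44  1.52 -0.18  1.25  1.21] tilt [0.002 0.001]
shift mm [-1.000e-01 -1.100e+00  1.105e+02] ydir deg 88.28
turn deg [0.05 0.13 0.18]
```

Call:
arm_command(
  rows=[
    {"x": 0, "y": -1, "z": 45, "wx": 0, "wy": 0, "wz": 0, "jaw": 1},
    {"x": 0, "y": -1, "z": 80, "wx": 0, "wy": 0, "wz": 0, "jaw": 1},
    {"x": 0, "y": -1, "z": 95, "wx": 0, "wy": 0, "wz": 0, "jaw": 1},
    {"x": 0, "y": -1, "z": 104, "wx": 0, "wy": 0, "wz": 0, "jaw": 1},
    {"x": 0, "y": -1, "z": 110, "wx": 0, "wy": 0, "wz": 0, "jaw": 1},
  ],
)

```text
t: 10.9
tcp_pos: [0.6112, 0.255, 0.0413]
tcp_rot: [[-1.0, 0.031, 0.004], [0.031, 1.0, 0.001], [-0.004, 0.001, -1.0]]
ft_force: [-0.4, -0.1, -0.4]
finger_gap: 0.055
```

```bash
python3 go.py .6105 .2555 .039 88.1;python3 - <<'E'
from m import *
b=cam("side");save(b,"z2.png",(215,130,345,230),6)
E
```

```text
t 10.9 p [0.6112 0.255  0.0413] gap 0.055 f [-0.4 -0.1 -0.4] j [-0.77  0.5   0.41  1.63 -0.22  1.05  1.24] tilt [0.004 0.001]
shift mm [0.7 0.4 2.3] ydir deg 88.23
turn deg [0.08 0.2  0.13]
```

View pics/z2.png

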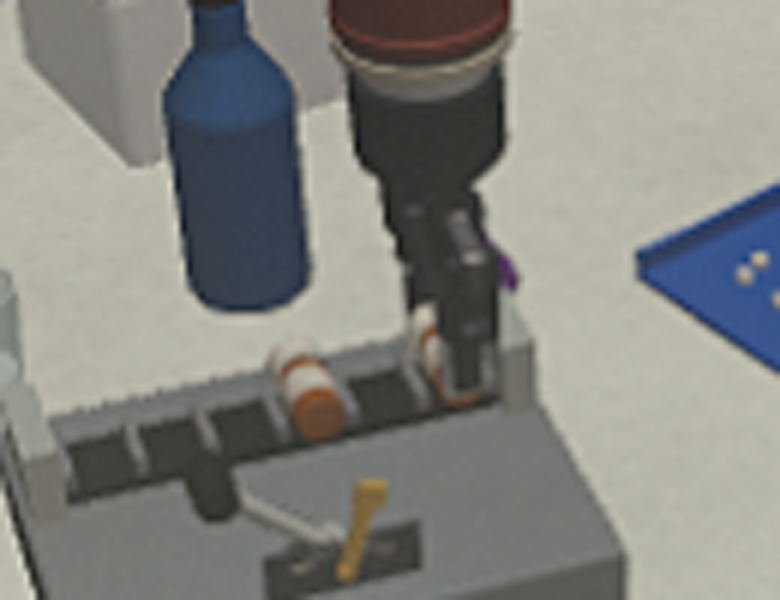

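Call:
arm_command(
  rows=[
    {"x": 0, "y": 0, "z": 2, "wx": 0, "wy": 0, "wz": 0, "jaw": 1},
    {"x": 0, "y": 0, "z": 2, "wx": 0, "wy": 0, "wz": 0, "jaw": 0.15},
    {"x": 0, "y": 0, "z": 2, "wx": 0, "wy": 0, "wz": 0, "jaw": 0.15},
    {"x": 0, "y": 0, "z": 2, "wx": 0, "wy": 0, "wz": 0, "jaw": 0.15},
  ],
)

```text
t: 11.35
tcp_pos: [0.6114, 0.2554, 0.0394]
tcp_rot: [[-1.0, 0.031, 0.004], [0.031, 1.0, 0.002], [-0.004, 0.002, -1.0]]
ft_force: [0.0, -0.3, -0.3]
finger_gap: 0.0725
```

Call:
arm_command(
  rows=[
    {"x": 0, "y": 0, "z": -40, "wx": 0, "wy": 0, "wz": 0, "jaw": 0.15},
    {"x": 0, "y": 0, "z": -80, "wx": 0, "wy": 0, "wz": 0, "jaw": 0},
    {"x": 40, "y": -60, "z": -110, "wx": 0, "wy": 0, "wz": 0, "jaw": 0},
    {"x": 80, "y": -180, "z": -110, "wx": 0, "wy": 0, "wz": -10, "jaw": 0},
    {"x": 80, "y": -180, "z": -110, "wx": 0, "wy": 0, "wz": -10, "jaw": 0},
  ],
)

```text
t: 11.85
tcp_pos: [0.5452, 0.1246, 0.1463]
tcp_rot: [[-0.989, -0.15, 0.006], [-0.15, 0.989, 0.002], [-0.006, 0.001, -1.0]]
ft_force: [0.3, -1.6, 0.5]
finger_gap: 0.0854
```

```bash
python3 go.py .454 -.213 .11 98.6;python3 - <<'E'
from m import *
a=cam("top");q=[.5195,.2125,-.0335]
def vials(z):
    for d in env.silhouettes("vial0",a):
        m=np.asarray(d["pixels"]).astype(np.uint8);u=np.argwhere(m)[:,::-1]
        r=cv2.minAreaRect(u.astype(np.float32));X=unproj(a,u.mean(0),z)[0]
        dx=X[0]-q[0];dy=X[1]-q[1];c,s=np.cos(q[2]),np.sin(q[2])
        print(round(d["conf"],2),u.mean(0).round(1),X.round(3),"tray xy mm",round((c*dx+s*dy)*1e3,1),round((-s*dx+c*dy-.045)*1e3,1))
vials(.072)
E
```

```text
t 11.85 p [0.5452 0.1246 0.1463] gap 0.0854 f [ 0.3 -1.6  0.5] j [-0.71  0.19  0.46  1.79 -0.09  1.17  1.5 ] tilt [0.006 0.002]
shift mm [ 141.  -320.2   34.9] ydir deg 98.62
turn deg [0.08 0.36 0.02]
0.74 [391.9 283.4] [ 0.481 -0.204  0.072] tray xy mm -24.9 -462.3
0.65 [393.5 294.4] [ 0.455 -0.207  0.072] tray xy mm -50.9 -466.9
0.55 [142.2 201.7] [0.676 0.396 0.072] tray xy mm 150.0 143.3
0.48 [389.3 272.5] [ 0.507 -0.198  0.072] tray xy mm 0.9 -455.3
0.42 [188.2 259. ] [0.538 0.283 0.072] tray xy mm 16.2 26.1
```

Call:
arm_command(
  rows=[
    {"x": 141, "y": -320, "z": 0, "wx": 0, "wy": 0.3, "wz": 0, "jaw": 0},
    {"x": 141, "y": -320, "z": 0, "wx": 0, "wy": 0.3, "wz": 0, "jaw": 0},
    {"x": 141, "y": -320, "z": 0, "wx": 0, "wy": 0.3, "wz": 0, "jaw": 0},
    {"x": 141, "y": -320, "z": 0, "wx": 0, "wy": 0.3, "wz": 0, "jaw": 0},
    {"x": 141, "y": -320, "z": 0, "wx": 0, "wy": 0.3, "wz": 0, "jaw": 0},
  ],
)

```text
t: 12.45
tcp_pos: [0.477, -0.1168, 0.146]
tcp_rot: [[-0.991, -0.136, 0.001], [-0.136, 0.991, 0.001], [-0.001, 0.001, -1.0]]
ft_force: [1.1, -0.9, -0.2]
finger_gap: 0.0855
```

Call:
arm_command(
  rows=[
    {"x": 0, "y": 0, "z": 0, "wx": 0, "wy": 0, "wz": 0, "jaw": 0},
    {"x": 0, "y": 0, "z": 0, "wx": 0, "wy": 0, "wz": 0, "jaw": 0},
  ],
)

```text
t: 12.65
tcp_pos: [0.4768, -0.1179, 0.1465]
tcp_rot: [[-0.991, -0.133, 0.002], [-0.133, 0.991, 0.002], [-0.002, 0.001, -1.0]]
ft_force: [0.2, 0.8, -0.1]
finger_gap: 0.085
```

```bash
python3 go.py .454 -.213 .1 98.6
```

```text
t 12.65 p [ 0.4768 -0.1179  0.1465] gap 0.085 f [ 0.2  0.8 -0.1] j [-0.47  0.04  0.65  1.95 -0.03  1.16  1.89] tilt [0.002 0.002]
shift mm [ 35.3 -91.3  46.3] ydir deg 97.62
turn deg [ 0.07  0.13 -0.98]
```

Call:
arm_command(
  rows=[
    {"x": 35, "y": -91, "z": 0, "wx": 0, "wy": 0, "wz": -1, "jaw": 0},
    {"x": 35, "y": -91, "z": 0, "wx": 0, "wy": 0, "wz": -1, "jaw": 0},
    {"x": 35, "y": -91, "z": 40, "wx": 0, "wy": 0, "wz": -1, "jaw": 0},
    {"x": 35, "y": -91, "z": 75, "wx": 0, "wy": 0, "wz": -1, "jaw": 0},
    {"x": 35, "y": -91, "z": 75, "wx": 0, "wy": 0, "wz": -1, "jaw": 0},
  ],
)

```text
t: 13.15
tcp_pos: [0.4522, -0.2102, 0.0677]
tcp_rot: [[-0.988, -0.152, -0.005], [-0.152, 0.988, 0.003], [0.004, 0.003, -1.0]]
ft_force: [-0.6, 0.2, -0.3]
finger_gap: 0.0857
```

```bash
python3 go.py .454 -.2135 .0195 98.6
```

```text
t 13.15 p [ 0.4522 -0.2102  0.0677] gap 0.0857 f [-0.6  0.2 -0.3] j [-0.32  0.18  0.74  2.01 -0.14  1.    2.21] tilt [-0.005  0.003]
shift mm [-1.5 -3.7 48.2] ydir deg 98.72
turn deg [ 0.19 -0.25  0.12]
```

Call:
arm_command(
  rows=[
    {"x": -2, "y": -4, "z": 24, "wx": 0, "wy": 0, "wz": 0, "jaw": 0},
    {"x": -2, "y": -4, "z": 48, "wx": 0, "wy": 0, "wz": 0, "jaw": 0},
    {"x": -2, "y": -4, "z": 48, "wx": 0, "wy": 0, "wz": 0, "jaw": 0},
    {"x": -2, "y": -4, "z": 48, "wx": 0, "wy": 0, "wz": 0, "jaw": 0},
  ],
)

```text
t: 13.55
tcp_pos: [0.4555, -0.2132, 0.021]
tcp_rot: [[-0.988, -0.153, -0.004], [-0.153, 0.988, 0.002], [0.004, 0.003, -1.0]]
ft_force: [0.1, 0.1, 0.8]
finger_gap: 0.0854
```

Call:
arm_command(
  rows=[
    {"x": 0, "y": 0, "z": 0, "wx": 0, "wy": 0, "wz": 0, "jaw": 1},
    {"x": 0, "y": 0, "z": 0, "wx": 0, "wy": 0, "wz": 0, "jaw": 1},
    {"x": 0, "y": 0, "z": 0, "wx": 0, "wy": 0, "wz": 0, "jaw": 1},
    {"x": 0, "y": 0, "z": 0, "wx": 0, "wy": 0, "wz": 0, "jaw": 1},
  ],
)

```text
t: 13.95
tcp_pos: [0.4569, -0.2131, 0.0227]
tcp_rot: [[-0.988, -0.153, -0.002], [-0.153, 0.988, 0.003], [0.001, 0.003, -1.0]]
ft_force: [-0.9, 2.1, 9.8]
finger_gap: 0.0552
```

Call:
arm_command(
  rows=[
    {"x": 0, "y": 0, "z": -25, "wx": 0, "wy": 0, "wz": 0, "jaw": 1},
    {"x": 0, "y": 0, "z": -60, "wx": 0, "wy": 0, "wz": 0, "jaw": 1},
    {"x": 0, "y": 0, "z": -100, "wx": 0, "wy": 0, "wz": 0, "jaw": 1},
    {"x": 0, "y": 0, "z": -130, "wx": 0, "wy": 0, "wz": 0, "jaw": 1},
  ],
)

```text
t: 14.35
tcp_pos: [0.4575, -0.214, 0.1556]
tcp_rot: [[-0.988, -0.153, 0.001], [-0.153, 0.988, 0.003], [-0.001, 0.003, -1.0]]
ft_force: [0.3, 0.8, -1.2]
finger_gap: 0.0547
```

```bash
python3 go.py .5745 .2558 .15 88.1
```

```text
t 14.35 p [ 0.4575 -0.214   0.1556] gap 0.0547 f [ 0.3  0.8 -1.2] j [-0.37  0.07  0.76  1.91 -0.05  1.19  2.13] tilt [0.001 0.003]
shift mm [-187.2  446.5    7. ] ydir deg 98.77
turn deg [ 0.15  0.04 10.67]
```

Call:
arm_command(
  rows=[
    {"x": -187, "y": 446, "z": 0, "wx": 0, "wy": 0, "wz": 10.6, "jaw": 1},
    {"x": -187, "y": 446, "z": 0, "wx": 0, "wy": 0, "wz": 10.6, "jaw": 1},
    {"x": -187, "y": 446, "z": 0, "wx": 0, "wy": 0, "wz": 10.6, "jaw": 1},
    {"x": -187, "y": 446, "z": 0, "wx": 0, "wy": 0, "wz": 10.6, "jaw": 1},
    {"x": -187, "y": 446, "z": 0, "wx": 0, "wy": 0, "wz": 10.6, "jaw": 1},
  ],
)

```text
t: 14.85
tcp_pos: [0.5162, 0.0224, 0.1559]
tcp_rot: [[-0.999, 0.032, 0.002], [0.032, 0.999, 0.004], [-0.002, 0.004, -1.0]]
ft_force: [1.3, -0.6, -0.7]
finger_gap: 0.055
```

```bash
python3 go.py .5745 .2558 .15 88.1
```

```text
t 14.85 p [0.5162 0.0224 0.1559] gap 0.055 f [ 1.3 -0.6 -0.7] j [-0.65  0.09  0.56  1.88 -0.06  1.19  1.47] tilt [0.002 0.004]
shift mm [-50.8 235.1   6.9] ydir deg 88.15
turn deg [0.21 0.12 0.05]
```

Call:
arm_command(
  rows=[
    {"x": -51, "y": 235, "z": 7, "wx": 0.2, "wy": 0, "wz": 0, "jaw": 1},
    {"x": -51, "y": 235, "z": 7, "wx": 0.2, "wy": 0, "wz": 0, "jaw": 1},
    {"x": -51, "y": 235, "z": 7, "wx": 0.2, "wy": 0, "wz": 0, "jaw": 1},
    {"x": -51, "y": 235, "z": 7, "wx": 0.2, "wy": 0, "wz": 0, "jaw": 1},
    {"x": -51, "y": 235, "z": 7, "wx": 0.2, "wy": 0, "wz": 0, "jaw": 1},
  ],
)

```text
t: 15.35
tcp_pos: [0.5748, 0.2589, 0.1506]
tcp_rot: [[-1.0, 0.031, 0.003], [0.031, 1.0, 0.001], [-0.003, 0.001, -1.0]]
ft_force: [0.6, 0.4, 0.1]
finger_gap: 0.0552
```

Call:
arm_command(
  rows=[
    {"x": 0, "y": 0, "z": 0, "wx": 0, "wy": 0, "wz": 0, "jaw": 1},
    {"x": 0, "y": 0, "z": 40, "wx": 0, "wy": 0, "wz": 0, "jaw": 1},
    {"x": 0, "y": 0, "z": 60, "wx": 0, "wy": 0, "wz": 0, "jaw": 1},
  ],
)

```text
t: 15.65
tcp_pos: [0.5743, 0.2588, 0.0891]
tcp_rot: [[-1.0, 0.03, 0.002], [0.03, 1.0, 0.0], [-0.002, 0.0, -1.0]]
ft_force: [-0.9, 0.3, -1.0]
finger_gap: 0.0549
```

```bash
python3 go.py .5748 .2558 .041 88.1
```

```text
t 15.65 p [0.5743 0.2588 0.0891] gap 0.0549 f [-0.9  0.3 -1. ] j [-0.82  0.39  0.41  1.67 -0.17  1.11  1.18] tilt [0.002 0.   ]
shift mm [-0.5 -3.  48.1] ydir deg 88.27
turn deg [0.01 0.12 0.17]
```

Call:
arm_command(
  rows=[
    {"x": -1.5, "y": -3, "z": 24, "wx": 0, "wy": 0, "wz": 0, "jaw": 1},
    {"x": -1.5, "y": -3, "z": 38, "wx": 0, "wy": 0, "wz": 0, "jaw": 1},
    {"x": -1.5, "y": -3, "z": 48, "wx": 0, "wy": 0, "wz": 0, "jaw": 1},
    {"x": -1.5, "y": -3, "z": 48, "wx": 0, "wy": 0, "wz": 0, "jaw": 1},
  ],
)

```text
t: 16.05
tcp_pos: [0.5767, 0.2558, 0.0421]
tcp_rot: [[-1.0, 0.031, 0.004], [0.031, 1.0, 0.001], [-0.004, 0.001, -1.0]]
ft_force: [0.5, 0.7, 0.4]
finger_gap: 0.0549
```

Call:
arm_command(
  rows=[
    {"x": 0, "y": 0, "z": 1, "wx": 0, "wy": 0, "wz": 0, "jaw": 0.15},
    {"x": 0, "y": 0, "z": 1, "wx": 0, "wy": 0, "wz": 0, "jaw": 0.15},
    {"x": 0, "y": 0, "z": 1, "wx": 0, "wy": 0, "wz": 0, "jaw": 0.15},
  ],
)

```text
t: 16.35
tcp_pos: [0.5769, 0.256, 0.0415]
tcp_rot: [[-1.0, 0.031, 0.004], [0.031, 1.0, 0.001], [-0.004, 0.001, -1.0]]
ft_force: [-0.9, 0.4, 0.5]
finger_gap: 0.0727
```

Call:
arm_command(
  rows=[
    {"x": 0, "y": 0, "z": -40, "wx": 0, "wy": 0, "wz": 0, "jaw": 0.15},
    {"x": 0, "y": 0, "z": -80, "wx": 0, "wy": 0, "wz": 0, "jaw": 0},
    {"x": 30, "y": -60, "z": -110, "wx": 0, "wy": 0, "wz": 0, "jaw": 0},
    {"x": 50, "y": -180, "z": -110, "wx": 0, "wy": 0, "wz": -10, "jaw": 0},
    {"x": 50, "y": -180, "z": -110, "wx": 0, "wy": 0, "wz": -10, "jaw": 0},
  ],
)

```text
t: 16.85
tcp_pos: [0.5308, 0.1178, 0.1494]
tcp_rot: [[-0.989, -0.15, 0.006], [-0.15, 0.989, 0.002], [-0.006, 0.001, -1.0]]
ft_force: [0.4, -1.7, -0.3]
finger_gap: 0.0854
```

```bash
cat > seg.py <<'E'
from m import *
q=[.5195,.2125,-.0335]
def seg(pic="top",n=None):
    a=cam(pic);im=np.asarray(a["frame"]);hs=cv2.cvtColor(im,cv2.COLOR_RGB2HSV)
    if n:save(a,n,(165,195,415,335),3.2)
    u=proj(a,mpt(q,[[.11,.09,.072],[.11,0.0,.072],[-.11,0,.072],[-.11,.09,.072]])).astype(np.int32)
    k=np.zeros(im.shape[:2],np.uint8);cv2.fillPoly(k,[u],1)
    am=((hs[...,0]<18)&(hs[...,1]>110)&(hs[...,2]>50)).astype(np.uint8)*k
    c,s=np.cos(q[2]),np.sin(q[2])
    nn,l,st,ct=cv2.connectedComponentsWithStats(cv2.dilate(am,np.ones((1,7),np.uint8)))
    for i in range(1,nn):
        if st[i,4]>25:
            pts=np.argwhere((l==i)&(am>0))[:,::-1]
            X=unproj(a,[[pts[:,0].min(),pts[:,1].mean()],[pts[:,0].max()+1,pts[:,1].mean()]],.08);d=X-[*q[:2],0]
            t=np.c_[c*d[:,0]+s*d[:,1],-s*d[:,0]+c*d[:,1]-.045]*1e3
            print("amber blob",pts.mean(0).round(1),"tray x",t[:,0].mean().round(1),"y span",t[:,1].round(1))
if __name__=="__main__":import sys;seg("top",*sys.argv[1:])
E
python3 go.py .454 -.2135 .15 98.6;python3 seg.py t3.png
```

```text
t 16.85 p [0.5308 0.1178 0.1494] gap 0.0854 f [ 0.4 -1.7 -0.3] j [-0.72  0.15  0.47  1.83 -0.08  1.17  1.49] tilt [0.006 0.002]
shift mm [ 125.6 -316.1   -1.8] ydir deg 98.62
turn deg [0.07 0.35 0.02]
amber blob [195.6 228. ] tray x 90.7 y span [14.1  4.6]
amber blob [208.1 228.3] tray x 91.0 y span [-14.5 -26.4]
amber blob [206.3 271.5] tray x -12.1 y span [ 14.1 -50.1]
```

View pics/t3.png

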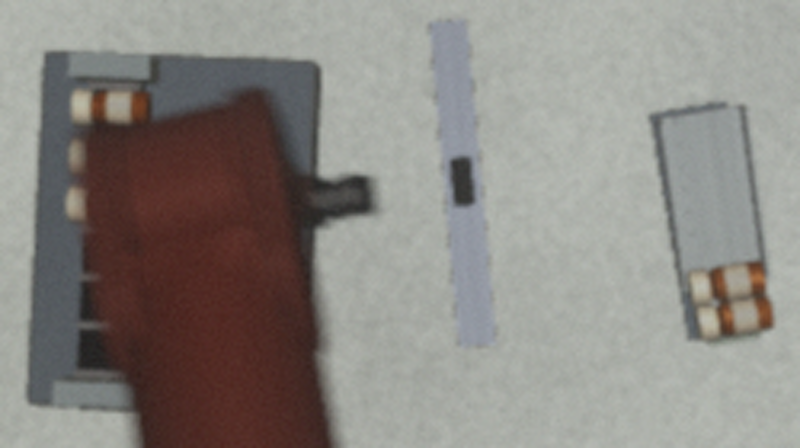

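Call:
arm_command(
  rows=[
    {"x": 126, "y": -316, "z": 0, "wx": 0, "wy": 0.3, "wz": 0, "jaw": 0},
    {"x": 126, "y": -316, "z": 0, "wx": 0, "wy": 0.3, "wz": 0, "jaw": 0},
    {"x": 126, "y": -316, "z": 0, "wx": 0, "wy": 0.3, "wz": 0, "jaw": 0},
    {"x": 126, "y": -316, "z": 0, "wx": 0, "wy": 0.3, "wz": 0, "jaw": 0},
    {"x": 126, "y": -316, "z": 0, "wx": 0, "wy": 0.3, "wz": 0, "jaw": 0},
  ],
)

```text
t: 17.4
tcp_pos: [0.4719, -0.126, 0.1497]
tcp_rot: [[-0.99, -0.139, 0.0], [-0.139, 0.99, -0.001], [-0.0, -0.001, -1.0]]
ft_force: [0.4, -0.2, -0.5]
finger_gap: 0.0855
```

```bash
python3 go.py .454 -.2135 .07 98.6
```

```text
t 17.4 p [ 0.4719 -0.126   0.1497] gap 0.0855 f [ 0.4 -0.2 -0.5] j [-0.48  0.03  0.67  1.95 -0.02  1.17  1.9 ] tilt [ 0.    -0.001]
shift mm [ 29.9 -84.1  79.7] ydir deg 97.97
turn deg [-0.06  0.02 -0.63]
```

Call:
arm_command(
  rows=[
    {"x": 30, "y": -84, "z": 0, "wx": 0, "wy": 0, "wz": -0.6, "jaw": 0},
    {"x": 30, "y": -84, "z": 0, "wx": 0, "wy": 0, "wz": -0.6, "jaw": 0},
    {"x": 30, "y": -84, "z": 40, "wx": 0, "wy": 0, "wz": -0.6, "jaw": 0},
    {"x": 30, "y": -84, "z": 80, "wx": 0, "wy": 0, "wz": -0.6, "jaw": 0},
    {"x": 30, "y": -84, "z": 80, "wx": 0, "wy": 0, "wz": -0.6, "jaw": 0},
  ],
)

```text
t: 17.9
tcp_pos: [0.4505, -0.2126, 0.066]
tcp_rot: [[-0.989, -0.148, -0.007], [-0.148, 0.989, 0.0], [0.007, 0.001, -1.0]]
ft_force: [-0.2, 0.3, -0.8]
finger_gap: 0.0853
```

```bash
python3 go.py .454 -.2135 .0185 98.6
```

```text
t 17.9 p [ 0.4505 -0.2126  0.066 ] gap 0.0853 f [-0.2  0.3 -0.8] j [-0.33  0.18  0.76  2.02 -0.15  1.    2.21] tilt [-0.007  0.   ]
shift mm [-3.7 -1.5 47.5] ydir deg 98.51
turn deg [ 0.06 -0.39 -0.09]
```

Call:
arm_command(
  rows=[
    {"x": -2, "y": -1, "z": 24, "wx": 0, "wy": 0, "wz": 0, "jaw": 0},
    {"x": -2, "y": -1, "z": 47, "wx": 0, "wy": 0, "wz": 0, "jaw": 0},
    {"x": -2, "y": -1, "z": 47, "wx": 0, "wy": 0, "wz": 0, "jaw": 0},
    {"x": -2, "y": -1, "z": 47, "wx": 0, "wy": 0, "wz": 0, "jaw": 0},
  ],
)

```text
t: 18.3
tcp_pos: [0.453, -0.2134, 0.0206]
tcp_rot: [[-0.989, -0.148, -0.006], [-0.148, 0.989, -0.0], [0.006, 0.001, -1.0]]
ft_force: [0.3, -0.3, -0.3]
finger_gap: 0.0854
```

Call:
arm_command(
  rows=[
    {"x": 0, "y": 0, "z": 0, "wx": 0, "wy": 0, "wz": 0, "jaw": 1},
    {"x": 0, "y": 0, "z": 0, "wx": 0, "wy": 0, "wz": 0, "jaw": 1},
    {"x": 0, "y": 0, "z": 0, "wx": 0, "wy": 0, "wz": 0, "jaw": 1},
    {"x": 0, "y": 0, "z": 0, "wx": 0, "wy": 0, "wz": 0, "jaw": 1},
  ],
)

```text
t: 18.7
tcp_pos: [0.4542, -0.2137, 0.0223]
tcp_rot: [[-0.989, -0.148, -0.004], [-0.148, 0.989, -0.0], [0.004, 0.0, -1.0]]
ft_force: [-2.5, 0.1, 11.4]
finger_gap: 0.0558
```

Call:
arm_command(
  rows=[
    {"x": 0, "y": 0, "z": -25, "wx": 0, "wy": 0, "wz": 0, "jaw": 1},
    {"x": 0, "y": 0, "z": -60, "wx": 0, "wy": 0, "wz": 0, "jaw": 1},
    {"x": 0, "y": 0, "z": -100, "wx": 0, "wy": 0, "wz": 0, "jaw": 1},
    {"x": 0, "y": 0, "z": -130, "wx": 0, "wy": 0, "wz": 0, "jaw": 1},
  ],
)

```text
t: 19.1
tcp_pos: [0.4551, -0.2142, 0.1552]
tcp_rot: [[-0.989, -0.148, -0.001], [-0.148, 0.989, -0.0], [0.001, -0.0, -1.0]]
ft_force: [0.2, 0.2, -1.3]
finger_gap: 0.0548
```

```bash
python3 go.py .5035 .2575 .15 88.1
```

```text
t 19.1 p [ 0.4551 -0.2142  0.1552] gap 0.0548 f [ 0.2  0.2 -1.3] j [-0.39  0.06  0.78  1.91 -0.05  1.19  2.13] tilt [-0.001 -0.   ]
shift mm [-117.5  459.4    5. ] ydir deg 98.49
turn deg [-1.000e-02 -7.000e-02  1.039e+01]
```

Call:
arm_command(
  rows=[
    {"x": -117, "y": 459, "z": 0, "wx": 0, "wy": 0, "wz": 10.4, "jaw": 1},
    {"x": -117, "y": 459, "z": 0, "wx": 0, "wy": 0, "wz": 10.4, "jaw": 1},
    {"x": -117, "y": 459, "z": 0, "wx": 0, "wy": 0, "wz": 10.4, "jaw": 1},
    {"x": -117, "y": 459, "z": 0, "wx": 0, "wy": 0, "wz": 10.4, "jaw": 1},
    {"x": -117, "y": 459, "z": 0, "wx": 0, "wy": 0, "wz": 10.4, "jaw": 1},
  ],
)

```text
t: 19.6
tcp_pos: [0.4794, 0.0263, 0.1548]
tcp_rot: [[-0.999, 0.034, 0.0], [0.034, 0.999, 0.001], [-0.0, 0.001, -1.0]]
ft_force: [0.8, -0.3, -0.2]
finger_gap: 0.0551
```

```bash
python3 go.py .5035 .2575 .15 88.1
```

```text
t 19.6 p [0.4794 0.0263 0.1548] gap 0.0551 f [ 0.8 -0.3 -0.2] j [-0.67  0.    0.53  1.96 -0.    1.18  1.4 ] tilt [0.    0.001]
shift mm [-16.2 231.9   4.9] ydir deg 88.07
turn deg [ 0.04  0.02 -0.03]
```

Call:
arm_command(
  rows=[
    {"x": -16, "y": 232, "z": 5, "wx": 0, "wy": 0, "wz": 0, "jaw": 1},
    {"x": -16, "y": 232, "z": 5, "wx": 0, "wy": 0, "wz": 0, "jaw": 1},
    {"x": -16, "y": 232, "z": 5, "wx": 0, "wy": 0, "wz": 0, "jaw": 1},
    {"x": -16, "y": 232, "z": 5, "wx": 0, "wy": 0, "wz": 0, "jaw": 1},
    {"x": -16, "y": 232, "z": 5, "wx": 0, "wy": 0, "wz": 0, "jaw": 1},
  ],
)

```text
t: 20.1
tcp_pos: [0.5027, 0.2617, 0.1505]
tcp_rot: [[-1.0, 0.031, 0.001], [0.031, 1.0, 0.002], [-0.001, 0.002, -1.0]]
ft_force: [1.1, 0.1, 0.2]
finger_gap: 0.0552
```

Call:
arm_command(
  rows=[
    {"x": 0, "y": 0, "z": 0, "wx": 0, "wy": 0, "wz": 0, "jaw": 1},
    {"x": 0, "y": 0, "z": 40, "wx": 0, "wy": 0, "wz": 0, "jaw": 1},
    {"x": 0, "y": 0, "z": 60, "wx": 0, "wy": 0, "wz": 0, "jaw": 1},
  ],
)

```text
t: 20.4
tcp_pos: [0.5023, 0.261, 0.0892]
tcp_rot: [[-1.0, 0.031, 0.0], [0.031, 1.0, 0.001], [-0.0, 0.001, -1.0]]
ft_force: [0.2, -0.4, 0.1]
finger_gap: 0.0552
```

```bash
python3 go.py .503 .2575 .041 88.1
```

```text
t 20.4 p [0.5023 0.261  0.0892] gap 0.0552 f [ 0.2 -0.4  0.1] j [-0.87  0.26  0.36  1.83 -0.1   1.07  1.07] tilt [0.    0.001]
shift mm [-0.8 -3.5 48.2] ydir deg 88.23
turn deg [0.05 0.02 0.13]
```

Call:
arm_command(
  rows=[
    {"x": -0.5, "y": -3.5, "z": 24, "wx": 0, "wy": 0, "wz": 0, "jaw": 1},
    {"x": -0.5, "y": -3.5, "z": 38, "wx": 0, "wy": 0, "wz": 0, "jaw": 1},
    {"x": -0.5, "y": -3.5, "z": 48, "wx": 0, "wy": 0, "wz": 0, "jaw": 1},
    {"x": -0.5, "y": -3.5, "z": 48, "wx": 0, "wy": 0, "wz": 0, "jaw": 1},
  ],
)

```text
t: 20.8
tcp_pos: [0.5034, 0.2571, 0.0418]
tcp_rot: [[-1.0, 0.032, 0.001], [0.032, 1.0, 0.001], [-0.001, 0.001, -1.0]]
ft_force: [-0.3, 0.5, -1.2]
finger_gap: 0.0549
```

Call:
arm_command(
  rows=[
    {"x": 0, "y": 0, "z": 1, "wx": 0, "wy": 0, "wz": 0, "jaw": 0.15},
    {"x": 0, "y": 0, "z": 1, "wx": 0, "wy": 0, "wz": 0, "jaw": 0.15},
    {"x": 0, "y": 0, "z": 1, "wx": 0, "wy": 0, "wz": 0, "jaw": 0.15},
  ],
)

```text
t: 21.1
tcp_pos: [0.5037, 0.2573, 0.0412]
tcp_rot: [[-0.999, 0.032, 0.002], [0.032, 0.999, 0.002], [-0.002, 0.002, -1.0]]
ft_force: [-0.0, 0.4, 0.8]
finger_gap: 0.0724
```

Call:
arm_command(
  rows=[
    {"x": 0, "y": 0, "z": -40, "wx": 0, "wy": 0, "wz": 0, "jaw": 0.15},
    {"x": 0, "y": 0, "z": -80, "wx": 0, "wy": 0, "wz": 0, "jaw": 0},
    {"x": 10, "y": -60, "z": -110, "wx": 0, "wy": 0, "wz": 0, "jaw": 0},
    {"x": 20, "y": -180, "z": -110, "wx": 0, "wy": 0, "wz": -10, "jaw": 0},
    {"x": 20, "y": -180, "z": -110, "wx": 0, "wy": 0, "wz": -10, "jaw": 0},
  ],
)

```text
t: 21.6
tcp_pos: [0.4824, 0.113, 0.15]
tcp_rot: [[-0.989, -0.149, 0.004], [-0.149, 0.989, 0.003], [-0.004, 0.002, -1.0]]
ft_force: [0.4, -0.4, 0.2]
finger_gap: 0.0853
```

```bash
python3 go.py .454 -.2135 .15 98.6
```

```text
t 21.6 p [0.4824 0.113  0.15  ] gap 0.0853 f [ 0.4 -0.4  0.2] j [-0.74  0.04  0.44  1.93 -0.02  1.17  1.42] tilt [0.004 0.003]
shift mm [  76.7 -318.6   -1. ] ydir deg 98.56
turn deg [ 0.12  0.24 -0.04]
```

Call:
arm_command(
  rows=[
    {"x": 77, "y": -318, "z": 0, "wx": 0, "wy": 0, "wz": 0, "jaw": 0},
    {"x": 77, "y": -318, "z": 0, "wx": 0, "wy": 0, "wz": 0, "jaw": 0},
    {"x": 77, "y": -318, "z": 0, "wx": 0, "wy": 0, "wz": 0, "jaw": 0},
    {"x": 77, "y": -318, "z": 0, "wx": 0, "wy": 0, "wz": 0, "jaw": 0},
    {"x": 77, "y": -318, "z": 0, "wx": 0, "wy": 0, "wz": 0, "jaw": 0},
  ],
)

```text
t: 22.1
tcp_pos: [0.46, -0.1368, 0.1495]
tcp_rot: [[-0.989, -0.149, 0.005], [-0.149, 0.989, 0.003], [-0.006, 0.003, -1.0]]
ft_force: [1.4, -0.6, -0.4]
finger_gap: 0.0853
```

```bash
python3 go.py .454 -.2135 .07 98.6
```

```text
t 22.1 p [ 0.46   -0.1368  0.1495] gap 0.0853 f [ 1.4 -0.6 -0.4] j [-0.49 -0.    0.7   1.97 -0.    1.17  1.93] tilt [0.005 0.003]
shift mm [ 17.8 -75.2  79.2] ydir deg 98.57
turn deg [ 0.15  0.33 -0.03]
```

Call:
arm_command(
  rows=[
    {"x": 18, "y": -75, "z": 0, "wx": 0, "wy": 0.2, "wz": 0, "jaw": 0},
    {"x": 18, "y": -75, "z": 0, "wx": 0, "wy": 0.2, "wz": 0, "jaw": 0},
    {"x": 18, "y": -75, "z": 40, "wx": 0, "wy": 0.2, "wz": 0, "jaw": 0},
    {"x": 18, "y": -75, "z": 80, "wx": 0, "wy": 0.2, "wz": 0, "jaw": 0},
    {"x": 18, "y": -75, "z": 80, "wx": 0, "wy": 0.2, "wz": 0, "jaw": 0},
  ],
)

```text
t: 22.6
tcp_pos: [0.4504, -0.2124, 0.0654]
tcp_rot: [[-0.989, -0.148, -0.006], [-0.148, 0.989, 0.004], [0.005, 0.005, -1.0]]
ft_force: [-0.4, -0.9, 0.6]
finger_gap: 0.0856
```

```bash
python3 go.py .454 -.2135 .0185 98.6
```

```text
t 22.6 p [ 0.4504 -0.2124  0.0654] gap 0.0856 f [-0.4 -0.9  0.6] j [-0.35  0.19  0.78  2.02 -0.16  1.    2.23] tilt [-0.006  0.004]
shift mm [-3.6 -1.8 46.9] ydir deg 98.54
turn deg [ 0.26 -0.29 -0.06]
```

Call:
arm_command(
  rows=[
    {"x": -2, "y": -1, "z": 24, "wx": 0, "wy": 0, "wz": 0, "jaw": 0},
    {"x": -2, "y": -1, "z": 47, "wx": 0, "wy": 0, "wz": 0, "jaw": 0},
    {"x": -2, "y": -1, "z": 47, "wx": 0, "wy": 0, "wz": 0, "jaw": 0},
    {"x": -2, "y": -1, "z": 47, "wx": 0, "wy": 0, "wz": 0, "jaw": 0},
  ],
)

```text
t: 23.0
tcp_pos: [0.4531, -0.2131, 0.0201]
tcp_rot: [[-0.989, -0.149, -0.005], [-0.149, 0.989, 0.004], [0.004, 0.004, -1.0]]
ft_force: [0.6, -0.2, 0.5]
finger_gap: 0.0855
```

Call:
arm_command(
  rows=[
    {"x": 0, "y": 0, "z": 0, "wx": 0, "wy": 0, "wz": 0, "jaw": 1},
    {"x": 0, "y": 0, "z": 0, "wx": 0, "wy": 0, "wz": 0, "jaw": 1},
    {"x": 0, "y": 0, "z": 0, "wx": 0, "wy": 0, "wz": 0, "jaw": 1},
    {"x": 0, "y": 0, "z": 0, "wx": 0, "wy": 0, "wz": 0, "jaw": 1},
  ],
)

```text
t: 23.4
tcp_pos: [0.4543, -0.2134, 0.0218]
tcp_rot: [[-0.989, -0.149, -0.002], [-0.149, 0.989, 0.004], [0.002, 0.004, -1.0]]
ft_force: [-2.3, 0.9, 12.2]
finger_gap: 0.0553
```

Call:
arm_command(
  rows=[
    {"x": 0, "y": 0, "z": -25, "wx": 0, "wy": 0, "wz": 0, "jaw": 1},
    {"x": 0, "y": 0, "z": -60, "wx": 0, "wy": 0, "wz": 0, "jaw": 1},
    {"x": 0, "y": 0, "z": -100, "wx": 0, "wy": 0, "wz": 0, "jaw": 1},
    {"x": 0, "y": 0, "z": -130, "wx": 0, "wy": 0, "wz": 0, "jaw": 1},
  ],
)

```text
t: 23.8
tcp_pos: [0.455, -0.2145, 0.1548]
tcp_rot: [[-0.989, -0.148, 0.0], [-0.148, 0.989, 0.003], [-0.001, 0.003, -1.0]]
ft_force: [0.9, -0.5, 0.1]
finger_gap: 0.0553
```

```bash
python3 go.py .467 .259 .15 88.1
```

```text
t 23.8 p [ 0.455  -0.2145  0.1548] gap 0.0553 f [ 0.9 -0.5  0.1] j [-0.41  0.06  0.81  1.91 -0.05  1.18  2.13] tilt [0.    0.003]
shift mm [-82.  466.4   6.4] ydir deg 98.51
turn deg [ 0.2   0.02 10.41]
```

Call:
arm_command(
  rows=[
    {"x": -82, "y": 466, "z": 0, "wx": 0.2, "wy": 0, "wz": 10.4, "jaw": 1},
    {"x": -82, "y": 466, "z": 0, "wx": 0.2, "wy": 0, "wz": 10.4, "jaw": 1},
    {"x": -82, "y": 466, "z": 0, "wx": 0.2, "wy": 0, "wz": 10.4, "jaw": 1},
    {"x": -82, "y": 466, "z": 0, "wx": 0.2, "wy": 0, "wz": 10.4, "jaw": 1},
    {"x": -82, "y": 466, "z": 0, "wx": 0.2, "wy": 0, "wz": 10.4, "jaw": 1},
  ],
)

```text
t: 24.3
tcp_pos: [0.4611, 0.0256, 0.1553]
tcp_rot: [[-0.999, 0.033, 0.002], [0.033, 0.999, 0.001], [-0.002, 0.001, -1.0]]
ft_force: [1.6, 0.8, -0.2]
finger_gap: 0.055
```

```bash
python3 go.py .467 .256 .15 88.1
```

```text
t 24.3 p [0.4611 0.0256 0.1553] gap 0.055 f [ 1.6  0.8 -0.2] j [-0.7  -0.05  0.54  2.    0.03  1.18  1.37] tilt [0.002 0.001]
shift mm [  1.8 230.4   5.5] ydir deg 88.09
turn deg [ 0.07  0.13 -0.01]
```

Call:
arm_command(
  rows=[
    {"x": 2, "y": 230, "z": 5, "wx": 0, "wy": 0, "wz": 0, "jaw": 1},
    {"x": 2, "y": 230, "z": 5, "wx": 0, "wy": 0, "wz": 0, "jaw": 1},
    {"x": 2, "y": 230, "z": 5, "wx": 0, "wy": 0, "wz": 0, "jaw": 1},
    {"x": 2, "y": 230, "z": 5, "wx": 0, "wy": 0, "wz": 0, "jaw": 1},
    {"x": 2, "y": 230, "z": 5, "wx": 0, "wy": 0, "wz": 0, "jaw": 1},
  ],
)

```text
t: 24.8
tcp_pos: [0.466, 0.2597, 0.1513]
tcp_rot: [[-1.0, 0.03, 0.003], [0.03, 1.0, 0.002], [-0.003, 0.003, -1.0]]
ft_force: [0.1, 0.0, -0.6]
finger_gap: 0.0551
```

Call:
arm_command(
  rows=[
    {"x": 0, "y": 0, "z": 0, "wx": 0, "wy": 0, "wz": 0, "jaw": 1},
    {"x": 0, "y": 0, "z": 40, "wx": 0, "wy": 0, "wz": 0, "jaw": 1},
    {"x": 0, "y": 0, "z": 60, "wx": 0, "wy": 0, "wz": 0, "jaw": 1},
  ],
)

```text
t: 25.1
tcp_pos: [0.4658, 0.2591, 0.09]
tcp_rot: [[-1.0, 0.03, 0.003], [0.03, 1.0, 0.002], [-0.003, 0.002, -1.0]]
ft_force: [-0.3, 0.1, 0.1]
finger_gap: 0.0551
```

```bash
python3 go.py .467 .2585 .041 88.1
```

```text
t 25.1 p [0.4658 0.2591 0.09  ] gap 0.0551 f [-0.3  0.1  0.1] j [-0.9   0.19  0.34  1.91 -0.07  1.05  1.02] tilt [0.003 0.002]
shift mm [-1.1 -0.6 49. ] ydir deg 88.27
turn deg [0.1  0.15 0.17]
```

Call:
arm_command(
  rows=[
    {"x": -1, "y": -0.5, "z": 24, "wx": 0, "wy": 0, "wz": 0, "jaw": 1},
    {"x": -1, "y": -0.5, "z": 38, "wx": 0, "wy": 0, "wz": 0, "jaw": 1},
    {"x": -1, "y": -0.5, "z": 49, "wx": 0, "wy": 0, "wz": 0, "jaw": 1},
    {"x": -1, "y": -0.5, "z": 49, "wx": 0, "wy": 0, "wz": 0, "jaw": 1},
  ],
)

```text
t: 25.5
tcp_pos: [0.4676, 0.2583, 0.0414]
tcp_rot: [[-1.0, 0.031, 0.003], [0.031, 1.0, 0.002], [-0.003, 0.002, -1.0]]
ft_force: [-0.3, 0.5, 0.6]
finger_gap: 0.0551
```

Call:
arm_command(
  rows=[
    {"x": 0, "y": 0, "z": 1, "wx": 0, "wy": 0, "wz": 0, "jaw": 0.15},
    {"x": 0, "y": 0, "z": 1, "wx": 0, "wy": 0, "wz": 0, "jaw": 0.15},
    {"x": 0, "y": 0, "z": 1, "wx": 0, "wy": 0, "wz": 0, "jaw": 0.15},
  ],
)

```text
t: 25.8
tcp_pos: [0.4678, 0.2585, 0.0408]
tcp_rot: [[-1.0, 0.031, 0.004], [0.031, 1.0, 0.002], [-0.004, 0.002, -1.0]]
ft_force: [-0.3, -0.2, 0.4]
finger_gap: 0.0727
```

Call:
arm_command(
  rows=[
    {"x": 0, "y": 0, "z": -40, "wx": 0, "wy": 0, "wz": 0, "jaw": 0.15},
    {"x": 0, "y": 0, "z": -80, "wx": 0, "wy": 0, "wz": 0, "jaw": 0},
    {"x": -10, "y": -60, "z": -130, "wx": 0, "wy": 0, "wz": 0, "jaw": 0},
    {"x": -20, "y": -200, "z": -130, "wx": 0, "wy": 0, "wz": -7, "jaw": 0},
    {"x": -20, "y": -200, "z": -130, "wx": 0, "wy": 0, "wz": -7, "jaw": 0},
  ],
)

```text
t: 26.3
tcp_pos: [0.4783, 0.1196, 0.1649]
tcp_rot: [[-0.995, -0.097, 0.006], [-0.097, 0.995, 0.004], [-0.007, 0.003, -1.0]]
ft_force: [1.1, -0.1, 0.2]
finger_gap: 0.0853
```

Call:
arm_command(
  rows=[
    {"x": 0, "y": -330, "z": 0, "wx": 0, "wy": 0, "wz": 0, "jaw": 0},
    {"x": 0, "y": -330, "z": 0, "wx": 0, "wy": 0, "wz": 0, "jaw": 0},
    {"x": 0, "y": -330, "z": 0, "wx": 0, "wy": 0, "wz": 0, "jaw": 0},
    {"x": 0, "y": -330, "z": 0, "wx": 0, "wy": 0, "wz": 0, "jaw": 0},
    {"x": 0, "y": -330, "z": 0, "wx": 0, "wy": 0, "wz": 0, "jaw": 0},
  ],
)

```text
t: 26.8
tcp_pos: [0.5022, -0.13, 0.1644]
tcp_rot: [[-0.995, -0.097, 0.008], [-0.097, 0.995, 0.004], [-0.008, 0.003, -1.0]]
ft_force: [0.8, 0.6, 0.5]
finger_gap: 0.0854
```

```bash
python3 go.py .5577 -.0064 .15 95.1;python3 seg.py t4.png;python3 - <<'E'
from m import *
b=cam("side");save(b,"z4.png",(215,130,355,290),3)
x=cv2.imread("pics/t4.png");y=cv2.imread("pics/z4.png");x=x[:,:370];o=np.zeros((480,800,3),np.uint8);o[:448,:370]=x;o[:480,375:795]=y;cv2.imwrite("pics/t4.png",o)
E
```

```text
t 26.8 p [ 0.5022 -0.13    0.1644] gap 0.0854 f [0.8 0.6 0.5] j [-0.49  0.09  0.7   1.87 -0.07  1.2   1.91] tilt [0.008 0.004]
shift mm [-67.1 117.6  15.3] ydir deg 95.58
turn deg [0.2  0.46 0.47]
amber blob [195.6 227.9] tray x 91.0 y span [14.2  4.6]
amber blob [208.  228.2] tray x 91.2 y span [-14.5 -26.4]
amber blob [194.9 243.2] tray x 54.4 y span [14.8  2.9]
amber blob [208.  243.9] tray x 53.8 y span [-16.2 -28.1]
amber blob [194.1 258.2] tray x 18.6 y span [15.6  3.7]
amber blob [206.9 258.7] tray x 18.5 y span [-15.4 -27.3]
amber blob [193.9 272.8] tray x -16.1 y span [13.9  2.1]
amber blob [207.  273.4] tray x -16.4 y span [-17.  -28.9]
amber blob [193.6 288.4] tray x -52.9 y span [12.2  2.8]
amber blob [206. 289.] tray x -53.3 y span [-16.3 -28.2]
```

View pics/t4.png

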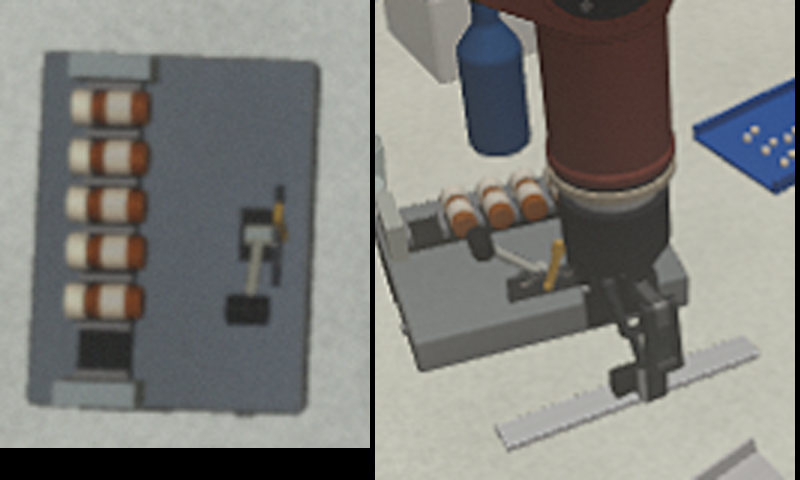

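```bash
cat > bar.py <<'E'
from m import *
a=cam("top")
def show(a,z,nm):
  for d in env.silhouettes("hold_bar",a)[:2]:
    m=np.asarray(d["pixels"]).astype(np.uint8);u=np.argwhere(m)[:,::-1].astype(np.float32)
    r=cv2.minAreaRect(u);P=unproj(a,cv2.boxPoints(r)+.0,z)[:,:2]
    e=[P[1]-P[0],P[2]-P[1]];L=max(e,key=np.linalg.norm)
    print(nm,"sil",round(d["conf"],2),"c",P.mean(0).round(4),"size",[round(float(np.linalg.norm(v)),3) for v in e],"yaw deg",np.degrees(np.arctan2(L[1],L[0])).round(1),d["bbox"])
show(a,.008,"top")
im=np.asarray(a["frame"]).astype(int);m=((im[...,2]-im[...,0])>12)&(im[...,2]>110)
m[:180]=0;m[340:]=0;m[:,:265]=0;m[:,365:]=0
n,l,st,ct=cv2.connectedComponentsWithStats(cv2.morphologyEx(m.astype(np.uint8),cv2.MORPH_CLOSE,np.ones((9,3))));
for i in range(1,n):
  if st[i,4]>150:
    u=np.argwhere(l==i)[:,::-1].astype(np.float32);r=cv2.minAreaRect(u);P=unproj(a,cv2.boxPoints(r),.008)[:,:2];e=[P[1]-P[0],P[2]-P[1]];L=max(e,key=np.linalg.norm)
    print("col",st[i],"c",P.mean(0).round(4),"size",[round(float(np.linalg.norm(v)),3) for v in e],"yaw",np.degrees(np.arctan2(L[1],L[0])).round(1))
E
python3 bar.py;python3 - <<'E'
from m import *
b=cam("side")
# now-corners in side from z4 crop (375 offset, scale 3)
C=np.array([[497,430],[510,448],[748,338],[758,350]],float);C[:,0]-=375;C=C/3+[215,130]
H=np.array([[-.128,.015,.008],[-.128,-.015,.008],[.128,.015,.008],[.128,-.015,.008]])
r=least_squares(lambda q:(proj(b,mpt(q,H))-C).ravel(),[.55,0,0.09]);print("side fit",r.x,r.fun.round(1))
E
```

```text
top sil 0.83 c [0.5544 0.0206] size [0.032, 0.255] yaw deg -174.9 [288.2, 202.2, 312.5, 306.3]
top sil 0.3 c [ 0.7818 -0.0121] size [0.05, 0.072] yaw deg -175.2 [300.0, 151.8, 322.2, 175.7]
col [289 202  19 102 913] c [0.5567 0.0228] size [0.026, 0.252] yaw -174.7
side fit [0.55867297 0.01635331 0.10241667] [-0.1 -0.6 -0.1  0.6 -0.9 -1.3  1.1  1. ]
```

```bash
python3 go.py .556 .0205 .1 95.2
```

```text
t 27.05 p [ 0.5022 -0.1277  0.1638] gap 0.0852 f [-0.4  1.2 -0.3] j [-0.49  0.09  0.7   1.87 -0.07  1.2   1.9 ] tilt [0.006 0.004]
shift mm [-67.4 142.2  64.7] ydir deg 95.53
turn deg [0.2  0.37 0.33]
```

Call:
arm_command(
  rows=[
    {"x": -67, "y": 142, "z": 0, "wx": 0.2, "wy": 0.4, "wz": 0.3, "jaw": 0.4},
    {"x": -67, "y": 142, "z": 0, "wx": 0.2, "wy": 0.4, "wz": 0.3, "jaw": 0.4},
    {"x": -67, "y": 142, "z": 0, "wx": 0.2, "wy": 0.4, "wz": 0.3, "jaw": 0.4},
    {"x": -67, "y": 142, "z": 60, "wx": 0.2, "wy": 0.4, "wz": 0.3, "jaw": 0.4},
    {"x": -67, "y": 142, "z": 64, "wx": 0.2, "wy": 0.4, "wz": 0.3, "jaw": 0.4},
  ],
  squeeze=60,
)

```text
t: 27.55
tcp_pos: [0.5532, 0.0245, 0.0969]
tcp_rot: [[-0.995, -0.098, -0.006], [-0.098, 0.995, -0.001], [0.006, 0.0, -1.0]]
ft_force: [-0.5, 0.1, -0.4]
finger_gap: 0.0513
```

Call:
arm_command(
  rows=[
    {"x": 0, "y": 0, "z": 0, "wx": 0, "wy": 0, "wz": 0, "jaw": 0.4},
    {"x": 0, "y": 0, "z": 40, "wx": 0, "wy": 0, "wz": 0, "jaw": 0.4},
    {"x": 0, "y": 0, "z": 60, "wx": 0, "wy": 0, "wz": 0, "jaw": 0.4},
    {"x": 0, "y": 0, "z": 60, "wx": 0, "wy": 0, "wz": 0, "jaw": 0.4},
  ],
)

```text
t: 27.95
tcp_pos: [0.5512, 0.0237, 0.036]
tcp_rot: [[-0.995, -0.097, -0.009], [-0.097, 0.995, -0.001], [0.009, -0.0, -1.0]]
ft_force: [0.1, -0.0, 0.3]
finger_gap: 0.0514
```

```bash
python3 go.py .556 .0205 -.007 95.2
python3 - <<'E'
from m import *
b=cam("side");save(b,"z5.png",(250,210,350,290),6)
E
```

```text
t 27.95 p [0.5512 0.0237 0.036 ] gap 0.0514 f [ 0.1 -0.   0.3] j [-0.6   0.33  0.56  1.91 -0.21  0.97  1.72] tilt [-0.009 -0.001]
shift mm [-4.8 -3.6 42.9] ydir deg 95.56
turn deg [-0.02 -0.53  0.36]
```

View pics/z5.png

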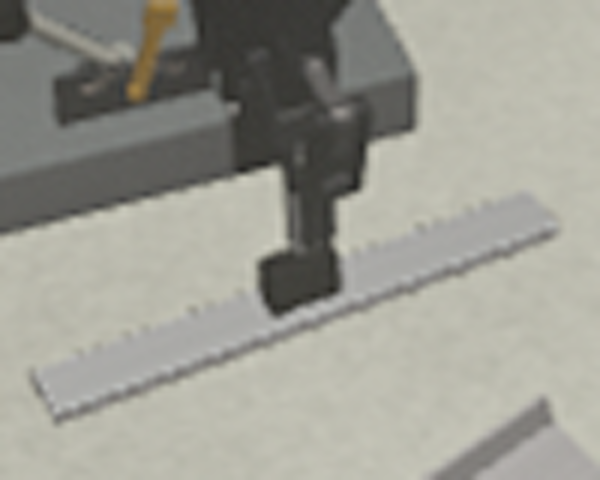

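Run:
```python
from m import *
b=cam("side");f=lambda X:((proj(b,X)-[250,210])*6).round()[0]
for c in([.556,.0205,.021],[.556,.0125,.021],[.556,.0125,.008],[.556,.0285,.034]):print(c,f(c))
q=[.556,.0205,.0908]
print("handle corners",((proj(b,mpt(q,[[sx*.018,sy*.008,z] for sx in(-1,1) for sy in(-1,1) for z in(.008,.034)]))-[250,210])*6).round().tolist())
print("bar corners",((proj(b,mpt(q,[[sx*.128,sy*.015,.008] for sx in(-1,1) for sy in(-1,1)]))-[250,210])*6).round().tolist())
y=np.array([-.097,.995,0])
for k in(-1,1):print("tip",k,f(np.array([.5512,.0237,.063])+k*.0257*y))
```

```text
[0.556, 0.0205, 0.021] [294. 275.]
[0.556, 0.0125, 0.021] [301. 286.]
[0.556, 0.0125, 0.008] [302. 307.]
[0.556, 0.0285, 0.034] [287. 243.]
handle corners [[268.0, 320.0], [265.0, 279.0], [253.0, 298.0], [250.0, 257.0], [339.0, 293.0], [337.0, 252.0], [323.0, 272.0], [321.0, 231.0]]
bar corners [[49.0, 413.0], [24.0, 370.0], [555.0, 224.0], [524.0, 186.0]]
tip -1 [303. 241.]
tip 1 [253. 172.]
```

Call:
arm_command(
  rows=[
    {"x": -5, "y": -6, "z": 15, "wx": 0, "wy": -0.5, "wz": 0.3, "jaw": 0.4},
    {"x": -5, "y": -6, "z": 30, "wx": 0, "wy": -0.5, "wz": 0.3, "jaw": 0.4},
    {"x": -5, "y": -6, "z": 41, "wx": 0, "wy": -0.5, "wz": 0.3, "jaw": 0.4},
    {"x": -5, "y": -6, "z": 41, "wx": 0, "wy": -0.5, "wz": 0.3, "jaw": 0.4},
  ],
)

```text
t: 28.45
tcp_pos: [0.5578, 0.0186, -0.0035]
tcp_rot: [[-0.996, -0.092, 0.002], [-0.092, 0.996, 0.0], [-0.002, 0.0, -1.0]]
ft_force: [-0.1, 1.3, 0.4]
finger_gap: 0.0511
```

Call:
arm_command(
  rows=[
    {"x": 0, "y": 0, "z": 0, "wx": 0, "wy": 0, "wz": 0, "jaw": 1},
    {"x": 0, "y": 0, "z": 0, "wx": 0, "wy": 0, "wz": 0, "jaw": 1},
    {"x": 0, "y": 0, "z": 0, "wx": 0, "wy": 0, "wz": 0, "jaw": 1},
    {"x": 0, "y": 0, "z": 0, "wx": 0, "wy": 0, "wz": 0, "jaw": 1},
    {"x": 0, "y": 0, "z": 0, "wx": 0, "wy": 0, "wz": 0, "jaw": 1},
  ],
)

```text
t: 28.95
tcp_pos: [0.5581, 0.0188, -0.0029]
tcp_rot: [[-0.996, -0.092, 0.002], [-0.092, 0.996, 0.001], [-0.002, 0.001, -1.0]]
ft_force: [-1.8, 1.4, 5.8]
finger_gap: 0.0141
```

```bash
python3 go.py .5207 .2575 .17 88.1
```

```text
t 28.95 p [ 0.5581  0.0188 -0.0029] gap 0.0141 f [-1.8  1.4  5.8] j [-0.57  0.39  0.54  1.93 -0.26  0.89  1.77] tilt [0.002 0.001]
shift mm [  14.9  241.2 -172.8] ydir deg 95.29
turn deg [0.04 0.14 7.19]
```

Call:
arm_command(
  rows=[
    {"x": 0, "y": 0, "z": -15, "wx": 0, "wy": 0, "wz": 0, "jaw": 1},
    {"x": 0, "y": 0, "z": -50, "wx": 0, "wy": 0, "wz": 0, "jaw": 1},
    {"x": 0, "y": 0, "z": -90, "wx": 0, "wy": 0, "wz": 0, "jaw": 1},
    {"x": 0, "y": 0, "z": -130, "wx": 0, "wy": 0, "wz": 0, "jaw": 1},
    {"x": 0, "y": 0, "z": -170, "wx": 0, "wy": 0, "wz": 3, "jaw": 1},
  ],
)

```text
t: 29.45
tcp_pos: [0.5574, 0.0182, 0.1697]
tcp_rot: [[-0.999, -0.039, 0.003], [-0.039, 0.999, 0.001], [-0.003, 0.001, -1.0]]
ft_force: [0.5, 0.5, -1.5]
finger_gap: 0.0143
```

Call:
arm_command(
  rows=[
    {"x": 0, "y": 0, "z": 0, "wx": 0, "wy": 0, "wz": 4, "jaw": 1},
    {"x": 0, "y": 0, "z": 0, "wx": 0, "wy": 0, "wz": 4, "jaw": 1},
  ],
)

```text
t: 29.65
tcp_pos: [0.5581, 0.0179, 0.1719]
tcp_rot: [[-0.999, 0.033, 0.006], [0.033, 0.999, 0.002], [-0.006, 0.002, -1.0]]
ft_force: [-0.3, -0.1, -2.0]
finger_gap: 0.0142
```

```bash
python3 go.py .5207 .2575 .165 88.1;python3 - <<'E'
from m import *
s=env.get_state();R=np.array(s["tcp_rot"]);p=np.array(s["tcp_pos"])
yaw=np.arctan2(R[1,1],R[0,1])-np.pi/2
H=np.array([[sx*.128,sy*.015,.008] for sx in(-1,1) for sy in(-1,1)])
zb=p[2]+.003
q=[p[0],p[1],yaw]
P=mpt(q,H+[0,0,zb])
for n in("side","top"):
    a=cam(n);print(n,"expected corners",proj(a,P).round(1).tolist())
    for d in env.silhouettes("hold_bar",a)[:2]:
        u=np.argwhere(np.asarray(d["pixels"]))[:,::-1].astype(np.float32);r=cv2.minAreaRect(u)
        print(round(d["conf"],2),d["bbox"],cv2.boxPoints(r).round(1).tolist())
    if n=="side":save(a,"z6.png",(230,130,350,240),5)
    else:save(a,"z7.png",(250,180,350,320),4)
    im=cv2.imread("pics/z6.png" if n=="side" else "pics/z7.png");o,f=((230,130),5) if n=="side" else ((250,180),4)
    for c in proj(a,P):cv2.circle(im,tuple(((c-o)*f).astype(int)),3,(0,0,255),-1)
    if n=="side":i1=im
    else:i2=im
o=np.zeros((600,800,3),np.uint8);i1=cv2.resize(i1,(440,403));i2=cv2.resize(i2,(340,476));o[:403,:440]=i1;o[:476,450:790]=i2;cv2.imwrite("pics/z6.png",o)
E
```

```text
t 29.65 p [0.5581 0.0179 0.1719] gap 0.0142 f [-0.3 -0.1 -2. ] j [-0.66  0.18  0.62  1.77 -0.11  1.22  1.53] tilt [0.006 0.002]
shift mm [ 45.3 238.2   7. ] ydir deg 88.13
turn deg [0.11 0.34 0.03]
side expected corners [[249.3, 225.7], [246.3, 218.4], [346.9, 201.8], [342.4, 195.2]]
0.63 [246.2, 197.2, 346.9, 229.0] [[245.1999969482422, 213.0], [341.70001220703125, 188.3000030517578], [345.6000061035156, 203.3000030517578], [249.0, 228.0]]
0.32 [282.9, 180.5, 292.0, 195.4] [[282.1000061035156, 182.3000030517578], [287.5, 180.5], [292.5, 195.5], [287.1000061035156, 197.3000030517578]]
top expected corners [[302.5, 307.6], [288.8, 307.1], [306.5, 191.7], [293.0, 191.3]]
0.82 [295.4, 194.6, 306.8, 213.0] [[293.0, 194.0], [305.0, 194.0], [305.0, 212.0], [293.0, 212.0]]
0.73 [171.8, 209.0, 257.8, 327.0] [[172.10000610351562, 321.70001220703125], [177.60000610351562, 209.10000610351562], [263.29998779296875, 213.3000030517578], [257.79998779296875, 325.8999938964844]]
```

View pics/z6.png

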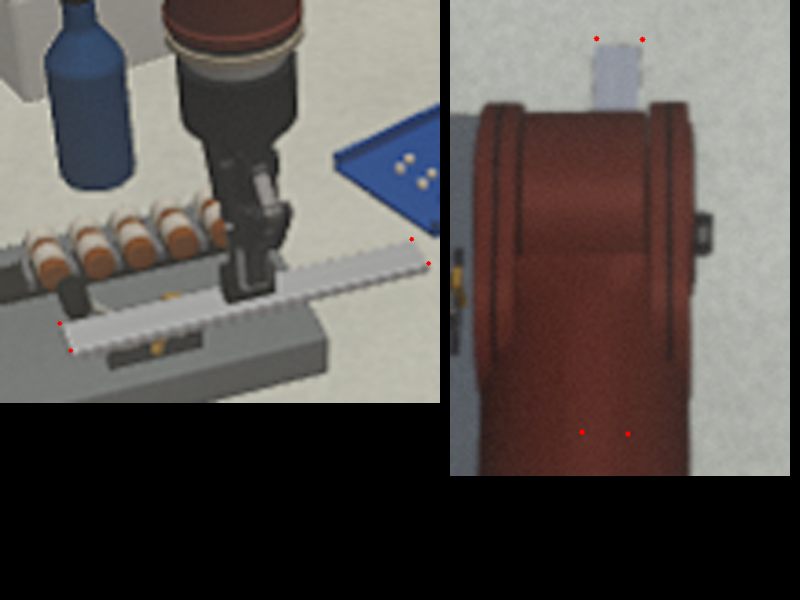

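Call:
arm_command(
  rows=[
    {"x": 45, "y": 234, "z": 4, "wx": 0.1, "wy": 0.3, "wz": 0, "jaw": 1},
    {"x": 45, "y": 234, "z": 4, "wx": 0.1, "wy": 0.3, "wz": 0, "jaw": 1},
    {"x": 45, "y": 234, "z": 4, "wx": 0.1, "wy": 0.3, "wz": 0, "jaw": 1},
    {"x": 45, "y": 234, "z": 4, "wx": 0.1, "wy": 0.3, "wz": 0, "jaw": 1},
    {"x": 45, "y": 234, "z": 4, "wx": 0.1, "wy": 0.3, "wz": 0, "jaw": 1},
  ],
)

```text
t: 30.35
tcp_pos: [0.5169, 0.2565, 0.1636]
tcp_rot: [[-1.0, 0.026, -0.006], [0.026, 1.0, -0.002], [0.006, -0.002, -1.0]]
ft_force: [-0.1, 0.4, -1.9]
finger_gap: 0.0143
```

Call:
arm_command(
  rows=[
    {"x": 0, "y": 0, "z": 0, "wx": 0, "wy": 0, "wz": 0, "jaw": 1},
    {"x": 0, "y": 0, "z": 20, "wx": 0, "wy": 0, "wz": 0, "jaw": 1},
    {"x": 0, "y": 0, "z": 40, "wx": 0, "wy": 0, "wz": 0, "jaw": 1},
    {"x": 0, "y": 0, "z": 40, "wx": 0, "wy": 0, "wz": 0, "jaw": 1},
  ],
)

```text
t: 30.75
tcp_pos: [0.5146, 0.2548, 0.1203]
tcp_rot: [[-1.0, 0.025, -0.011], [0.025, 1.0, -0.006], [0.011, -0.006, -1.0]]
ft_force: [-0.7, -0.2, -0.6]
finger_gap: 0.0141
```

```bash
python3 go.py .521 .257 .09 88.1;python3 - <<'E'
from m import *
s=env.get_state();p=np.array(s["tcp_pos"]);R=np.array(s["tcp_rot"]);yaw=np.arctan2(R[1,1],R[0,1])-np.pi/2
H=np.array([[sx*.128,sy*.015,.008] for sx in(-1,1) for sy in(-1,1)])+[0,0,p[2]+.003]
for n in("side","top"):
    a=cam(n);print(n,"exp",proj(a,mpt([p[0],p[1],yaw],H)).round(1).tolist())
    for d in env.silhouettes("hold_bar",a)[:1]:
        u=np.argwhere(np.asarray(d["pixels"]))[:,::-1].astype(np.float32);print(round(d["conf"],2),d["bbox"],cv2.boxPoints(cv2.minAreaRect(u)).round(1).tolist())
E
```

```text
t 30.75 p [0.5146 0.2548 0.1203] gap 0.0141 f [-0.7 -0.2 -0.6] j [-0.93  0.26  0.46  1.77 -0.13  1.15  1.12] tilt [-0.011 -0.006]
shift mm [-6.6  2.5 30.2] ydir deg 88.55
turn deg [-0.35 -0.6   0.45]
side exp [[213.5, 193.6], [211.5, 187.8], [299.2, 173.8], [296.0, 168.6]]
0.67 [210.7, 171.2, 301.6, 191.9] [[211.39999389648438, 184.6999969482422], [297.1000061035156, 165.39999389648438], [299.5, 176.3000030517578], [213.8000030517578, 195.60000610351562]]
top exp [[199.4, 325.2], [186.2, 324.8], [203.5, 213.3], [190.5, 213.0]]
0.72 [188.7, 212.8, 208.2, 324.6] [[185.39999389648438, 320.6000061035156], [189.8000030517578, 211.8000030517578], [203.3000030517578, 212.3000030517578], [198.89999389648438, 321.1000061035156]]
```

Call:
arm_command(
  rows=[
    {"x": -6.6, "y": 2.5, "z": 5, "wx": -0.3, "wy": -0.6, "wz": 0.4, "jaw": 1},
    {"x": -6.6, "y": 2.5, "z": 12, "wx": -0.3, "wy": -0.6, "wz": 0.4, "jaw": 1},
    {"x": -6.6, "y": 2.5, "z": 22, "wx": -0.3, "wy": -0.6, "wz": 0.4, "jaw": 1},
    {"x": -6.6, "y": 2.5, "z": 22, "wx": -0.3, "wy": -0.6, "wz": 0.4, "jaw": 1},
  ],
)

```text
t: 31.35
tcp_pos: [0.5227, 0.258, 0.1006]
tcp_rot: [[-0.999, 0.033, 0.003], [0.033, 0.999, 0.002], [-0.003, 0.002, -1.0]]
ft_force: [-1.1, -0.0, -1.1]
finger_gap: 0.0141
```

```bash
python3 go.py .521 .257 .089 88.1;python3 - <<'E'
from m import *
s=env.get_state();p=np.array(s["tcp_pos"]);R=np.array(s["tcp_rot"]);yaw=np.arctan2(R[1,1],R[0,1])-np.pi/2
H=np.array([[sx*.128,sy*.015,.008] for sx in(-1,1) for sy in(-1,1)])+[0,0,p[2]+.003]
for n in("side","top"):
    a=cam(n);print(n,"exp",proj(a,mpt([p[0],p[1],yaw],H)).round(1).tolist())
    for d in env.silhouettes("hold_bar",a)[:1]:
        u=np.argwhere(np.asarray(d["pixels"]))[:,::-1].astype(np.float32);print(round(d["conf"],2),d["bbox"],cv2.boxPoints(cv2.minAreaRect(u)).round(1).tolist())
E
```

```text
t 31.35 p [0.5227 0.258  0.1006] gap 0.0141 f [-1.1 -0.  -1.1] j [-0.92  0.29  0.46  1.78 -0.14  1.1   1.12] tilt [0.003 0.002]
shift mm [ 1.7 -1.1 11.6] ydir deg 88.11
turn deg [0.11 0.18 0.01]
side exp [[217.0, 197.6], [215.0, 191.8], [301.7, 178.3], [298.5, 173.0]]
0.78 [215.6, 173.8, 302.9, 197.8] [[213.5, 188.89999389648438], [298.6000061035156, 167.60000610351562], [301.79998779296875, 180.10000610351562], [216.60000610351562, 201.39999389648438]]
top exp [[199.2, 320.9], [186.3, 320.5], [204.2, 210.8], [191.4, 210.3]]
0.84 [190.4, 213.2, 206.6, 321.3] [[185.89999389648438, 318.5], [190.8000030517578, 210.60000610351562], [204.1999969482422, 211.1999969482422], [199.3000030517578, 319.1000061035156]]
```

Call:
arm_command(
  rows=[
    {"x": 1, "y": -1, "z": 5, "wx": 0.1, "wy": 0.1, "wz": 0, "jaw": 1},
    {"x": 1, "y": -1, "z": 9, "wx": 0.1, "wy": 0.1, "wz": 0, "jaw": 1},
    {"x": 1, "y": -1, "z": 10, "wx": 0.1, "wy": 0.1, "wz": 0, "jaw": 1},
    {"x": 1, "y": -1, "z": 10, "wx": 0.1, "wy": 0.1, "wz": 0, "jaw": 1},
  ],
)

```text
t: 31.95
tcp_pos: [0.5227, 0.2576, 0.0923]
tcp_rot: [[-0.999, 0.033, 0.003], [0.033, 0.999, 0.001], [-0.003, 0.002, -1.0]]
ft_force: [-0.5, 0.7, -1.0]
finger_gap: 0.0138
```

Call:
arm_command(
  rows=[
    {"x": 0, "y": 0, "z": 1.5, "wx": 0, "wy": 0, "wz": 0, "jaw": 1},
    {"x": 0, "y": 0, "z": 1.5, "wx": 0, "wy": 0, "wz": 0, "jaw": 1},
  ],
)

```text
t: 32.15
tcp_pos: [0.5226, 0.2575, 0.0906]
tcp_rot: [[-0.999, 0.033, 0.003], [0.033, 0.999, 0.001], [-0.003, 0.001, -1.0]]
ft_force: [-0.9, -0.7, -1.8]
finger_gap: 0.0147
```

```bash
python3 go.py .521 .257 .089 88.1
```

```text
t 32.15 p [0.5226 0.2575 0.0906] gap 0.0147 f [-0.9 -0.7 -1.8] j [-0.92  0.3   0.45  1.79 -0.15  1.08  1.13] tilt [0.003 0.001]
shift mm [ 1.6 -0.6  1.6] ydir deg 88.1
turn deg [0.08 0.19 0.  ]
```

Call:
arm_command(
  rows=[
    {"x": 1.5, "y": -0.5, "z": 2, "wx": 0, "wy": 0, "wz": 0, "jaw": 1},
    {"x": 1.5, "y": -0.5, "z": 2.5, "wx": 0, "wy": 0, "wz": 0, "jaw": 1},
    {"x": 1.5, "y": -0.5, "z": 2.5, "wx": 0, "wy": 0, "wz": 0, "jaw": 1},
  ],
)

```text
t: 32.45
tcp_pos: [0.5217, 0.2574, 0.0891]
tcp_rot: [[-0.999, 0.033, 0.005], [0.033, 0.999, 0.002], [-0.005, 0.003, -1.0]]
ft_force: [-0.4, -1.1, 6.5]
finger_gap: 0.0141
```

Call:
arm_command(
  rows=[
    {"x": 0, "y": 0, "z": 0, "wx": 0, "wy": 0, "wz": 0, "jaw": 0.5},
    {"x": 0, "y": 0, "z": 0, "wx": 0, "wy": 0, "wz": 0, "jaw": 0.5},
    {"x": 0, "y": 0, "z": 0, "wx": 0, "wy": 0, "wz": 0, "jaw": 0.4},
    {"x": 0, "y": 0, "z": 0, "wx": 0, "wy": 0, "wz": 0, "jaw": 0.4},
  ],
)

```text
t: 32.85
tcp_pos: [0.5216, 0.2574, 0.089]
tcp_rot: [[-0.999, 0.033, 0.004], [0.033, 0.999, 0.002], [-0.004, 0.002, -1.0]]
ft_force: [0.4, 0.2, -0.5]
finger_gap: 0.0514
```

Call:
arm_command(
  rows=[
    {"x": 0, "y": 0, "z": -20, "wx": 0, "wy": 0, "wz": 0, "jaw": 0.4},
    {"x": 0, "y": 0, "z": -50, "wx": 0, "wy": 0, "wz": 0, "jaw": 0.4},
    {"x": 0, "y": 0, "z": -90, "wx": 0, "wy": 0, "wz": 0, "jaw": 0.3},
    {"x": 0, "y": -50, "z": -90, "wx": 0, "wy": 0, "wz": 0, "jaw": 0.3},
    {"x": 0, "y": -100, "z": -90, "wx": 0, "wy": 0, "wz": 0, "jaw": 0.3},
  ],
)

```text
t: 33.35
tcp_pos: [0.5184, 0.1574, 0.1798]
tcp_rot: [[-1.0, 0.03, 0.007], [0.03, 1.0, 0.003], [-0.007, 0.003, -1.0]]
ft_force: [0.2, -1.0, 0.3]
finger_gap: 0.0597
```

Call:
arm_command(
  rows=[
    {"x": 0, "y": -200, "z": 0, "wx": 0, "wy": 0, "wz": 0, "jaw": 0.3},
    {"x": 0, "y": -200, "z": 0, "wx": 0, "wy": 0, "wz": 0, "jaw": 0.3},
    {"x": 0, "y": -200, "z": 0, "wx": 0, "wy": 0, "wz": 0, "jaw": 0.3},
    {"x": 0, "y": -200, "z": 0, "wx": 0, "wy": 0, "wz": 0, "jaw": 0.3},
    {"x": 0, "y": -200, "z": 0, "wx": 0, "wy": 0, "wz": 0, "jaw": 0.3},
  ],
)

```text
t: 33.85
tcp_pos: [0.5116, -0.0503, 0.1797]
tcp_rot: [[-0.999, 0.04, 0.008], [0.04, 0.999, 0.002], [-0.008, 0.002, -1.0]]
ft_force: [-0.3, 0.5, 0.2]
finger_gap: 0.0598
```

```bash
python3 go.py .461 .1474 .12 88.1;cat > chk.py <<'E'
from m import *
q=[.5195,.2125,-.0335]
H=np.array([[sx*.128,.045+sy*.015,.1] for sx in(-1,1) for sy in(-1,1)])
for n in("side","top"):
    a=cam(n);print(n,"exp",proj(a,mpt(q,H)).round(1).tolist())
    for d in env.silhouettes("hold_bar",a)[:1]:
        u=np.argwhere(np.asarray(d["pixels"]))[:,::-1].astype(np.float32);print(round(d["conf"],2),d["bbox"],cv2.boxPoints(cv2.minAreaRect(u)).round(1).tolist())
    im=np.asarray(a["frame"]).astype(int)
    # brass pointer mask near mixer
    c=proj(a,mpt(q,[0,-.0865,.08]))[0].astype(int);x0,y0=c-20
    hs=cv2.cvtColor(np.asarray(a["frame"]),cv2.COLOR_RGB2HSV)[y0:y0+40,x0:x0+40]
    m=(hs[...,0]>12)&(hs[...,0]<35)&(hs[...,1]>110)&(hs[...,2]>70);u=np.argwhere(m)[:,::-1]+[x0,y0]
    if len(u):print("brass n",len(u),"bbox",u.min(0),u.max(0),"top pts",u[u[:,1]<=u[:,1].min()+1].mean(0),"low pts",u[u[:,1]>=u[:,1].max()-1].mean(0))
    for t in(1.0,1.1,1.2,1.3,1.4):print(t,proj(a,mpt(q,[[r*np.sin(t-.8),-.0865,.062+r*np.cos(t-.8)] for r in(0,.05)])).round(1).tolist())
E
python3 chk.py
```

```text
t 33.85 p [ 0.5116 -0.0503  0.1797] gap 0.0598 f [-0.3  0.5  0.2] j [-0.64  0.06  0.69  1.86 -0.04  1.23  1.59] tilt [0.008 0.002]
shift mm [ 58.9 195.4  59.7] ydir deg 87.71
turn deg [ 0.12  0.43 -0.39]
side exp [[217.1, 201.1], [215.1, 195.3], [301.4, 181.8], [298.3, 176.4]]
0.86 [216.5, 178.1, 277.1, 204.3] [[214.10000610351562, 191.60000610351562], [271.3999938964844, 176.8000030517578], [274.70001220703125, 189.60000610351562], [217.39999389648438, 204.39999389648438]]
brass n 55 bbox [255 200] [278 226] top pts [263.2 200.4] low pts [272.   225.25]
1.0 [[272.2, 225.1], [274.2, 210.7]]
1.1 [[272.2, 225.1], [275.9, 210.6]]
1.2 [[272.2, 225.1], [277.6, 210.7]]
1.3 [[272.2, 225.1], [279.2, 210.9]]
1.4 [[272.2, 225.1], [280.8, 211.3]]
top exp [[200.4, 321.2], [187.6, 320.8], [205.4, 212.0], [192.7, 211.5]]
0.81 [188.7, 213.0, 208.5, 324.0] [[187.1999969482422, 320.8999938964844], [192.1999969482422, 212.5], [205.60000610351562, 213.10000610351562], [200.60000610351562, 321.5]]
brass n 13 bbox [250 259] [252 264] top pts [251.5 259.5] low pts [251.2 263.4]
1.0 [[254.2, 268.1], [252.2, 263.8]]
1.1 [[254.2, 268.1], [252.4, 261.7]]
1.2 [[254.2, 268.1], [252.5, 259.7]]
1.3 [[254.2, 268.1], [252.7, 257.8]]
1.4 [[254.2, 268.1], [252.9, 256.0]]
```

Call:
arm_command(
  rows=[
    {"x": 58, "y": 194, "z": 0, "wx": 0, "wy": 0.4, "wz": -0.4, "jaw": 0.3},
    {"x": 58, "y": 194, "z": 0, "wx": 0, "wy": 0.4, "wz": -0.4, "jaw": 0.3},
    {"x": 58, "y": 194, "z": 0, "wx": 0, "wy": 0.4, "wz": -0.4, "jaw": 0.3},
    {"x": 58, "y": 194, "z": 0, "wx": 0, "wy": 0.4, "wz": -0.4, "jaw": 0.3},
    {"x": 58, "y": 194, "z": 0, "wx": 0, "wy": 0.4, "wz": -0.4, "jaw": 0.3},
  ],
  squeeze=25,
)

```text
t: 34.55
tcp_pos: [0.4571, 0.1624, 0.1791]
tcp_rot: [[-1.0, 0.01, -0.002], [0.01, 1.0, 0.005], [0.002, 0.005, -1.0]]
ft_force: [0.2, -0.4, -0.2]
finger_gap: 0.06
```

Call:
arm_command(
  rows=[
    {"x": 0, "y": 0, "z": 0, "wx": 0, "wy": 0, "wz": 0, "jaw": 0.3},
    {"x": 0, "y": 0, "z": 40, "wx": 0, "wy": 0, "wz": 0, "jaw": 0.3},
    {"x": 0, "y": 0, "z": 40, "wx": 0, "wy": 0, "wz": 0, "jaw": 0.3},
  ],
)

```text
t: 34.85
tcp_pos: [0.4546, 0.1614, 0.1355]
tcp_rot: [[-1.0, 0.009, -0.007], [0.009, 1.0, 0.001], [0.007, 0.001, -1.0]]
ft_force: [-0.5, -0.6, -0.5]
finger_gap: 0.0597
```

```bash
python3 go.py .4625 .146 .081 88.1
```

```text
t 34.85 p [0.4546 0.1614 0.1355] gap 0.0597 f [-0.5 -0.6 -0.5] j [-0.88  0.04  0.47  1.97 -0.02  1.15  1.16] tilt [-0.007  0.001]
shift mm [ -8.4 -15.4  54.5] ydir deg 89.48
turn deg [ 0.06 -0.4   1.38]
```

Call:
arm_command(
  rows=[
    {"x": -8, "y": -15, "z": 0, "wx": 0, "wy": -0.4, "wz": 1.4, "jaw": 0.3},
    {"x": -8, "y": -15, "z": 0, "wx": 0, "wy": -0.4, "wz": 1.4, "jaw": 0.3},
    {"x": -8, "y": -15, "z": 30, "wx": 0, "wy": -0.4, "wz": 1.4, "jaw": 0.3},
    {"x": -8, "y": -15, "z": 54, "wx": 0, "wy": -0.4, "wz": 1.4, "jaw": 0.3},
    {"x": -8, "y": -15, "z": 54, "wx": 0, "wy": -0.4, "wz": 1.4, "jaw": 0.3},
  ],
)

```text
t: 35.35
tcp_pos: [0.461, 0.1452, 0.0802]
tcp_rot: [[-0.999, 0.035, -0.003], [0.035, 0.999, -0.001], [0.003, -0.001, -1.0]]
ft_force: [-0.2, 0.0, 0.2]
finger_gap: 0.0599
```

Call:
arm_command(
  rows=[
    {"x": 0, "y": 0, "z": 0, "wx": 0, "wy": 0, "wz": 0, "jaw": 1},
    {"x": 0, "y": 0, "z": 0, "wx": 0, "wy": 0, "wz": 0, "jaw": 1},
    {"x": 0, "y": 0, "z": 0, "wx": 0, "wy": 0, "wz": 0, "jaw": 1},
    {"x": 0, "y": 0, "z": 0, "wx": 0, "wy": 0, "wz": 0, "jaw": 1},
  ],
)

```text
t: 35.75
tcp_pos: [0.4621, 0.147, 0.0822]
tcp_rot: [[-0.999, 0.034, -0.0], [0.034, 0.999, 0.002], [0.0, 0.002, -1.0]]
ft_force: [-1.9, 5.2, 5.1]
finger_gap: 0.0293
```

```bash
python3 go.py .5454 .146 .0986 88.1
```

```text
t 35.75 p [0.4621 0.147  0.0822] gap 0.0293 f [-1.9  5.2  5.1] j [-0.86  0.1   0.49  2.03 -0.06  1.02  1.2 ] tilt [-0.     0.002]
shift mm [-83.3   1.9 -16.4] ydir deg 88.05
turn deg [ 0.13 -0.02 -0.05]
```

Call:
arm_command(
  rows=[
    {"x": -11.6, "y": 0, "z": -9.8, "wx": 0, "wy": 0, "wz": 0, "jaw": 1},
    {"x": -24.9, "y": 0, "z": -17, "wx": 0, "wy": 0, "wz": 0, "jaw": 1},
    {"x": -39.4, "y": 0, "z": -21.5, "wx": 0, "wy": 0, "wz": 0, "jaw": 1},
    {"x": -54.5, "y": 0, "z": -23, "wx": 0, "wy": 0, "wz": 0, "jaw": 1},
    {"x": -69.6, "y": 0, "z": -21.5, "wx": 0, "wy": 0, "wz": 0, "jaw": 1},
  ],
)

```text
t: 36.25
tcp_pos: [0.5319, 0.1448, 0.1051]
tcp_rot: [[-0.999, 0.034, -0.001], [0.034, 0.999, 0.003], [0.001, 0.003, -1.0]]
ft_force: [-4.5, 0.5, 3.0]
finger_gap: 0.0293
```

```bash
python3 go.py .5454 .146 .0988 88.1
```

```text
t 36.25 p [0.5319 0.1448 0.1051] gap 0.0293 f [-4.5  0.5  3. ] j [-0.79  0.22  0.51  1.85 -0.13  1.1   1.3 ] tilt [-0.001  0.003]
shift mm [-13.5   1.6   6.3] ydir deg 88.06
turn deg [ 0.18 -0.05 -0.04]
```

Call:
arm_command(
  rows=[
    {"x": -7, "y": 0, "z": 2, "wx": 0, "wy": 0, "wz": 0, "jaw": 1},
    {"x": -13, "y": 0, "z": 4, "wx": 0, "wy": 0, "wz": 0, "jaw": 1},
    {"x": -13, "y": 0, "z": 4, "wx": 0, "wy": 0, "wz": 0, "jaw": 1},
  ],
)

```text
t: 36.55
tcp_pos: [0.5461, 0.1443, 0.1017]
tcp_rot: [[-0.999, 0.034, 0.001], [0.034, 0.999, 0.003], [-0.001, 0.003, -1.0]]
ft_force: [1.2, 0.0, 3.3]
finger_gap: 0.0291
```

Call:
arm_command(
  rows=[
    {"x": 0, "y": 0, "z": 0, "wx": 0, "wy": 0, "wz": 0, "jaw": 0.3},
    {"x": 0, "y": 0, "z": 0, "wx": 0, "wy": 0, "wz": 0, "jaw": 0.3},
    {"x": 0, "y": 0, "z": 0, "wx": 0, "wy": 0, "wz": 0, "jaw": 0.3},
    {"x": 0, "y": 0, "z": -40, "wx": 0, "wy": 0, "wz": 0, "jaw": 0.3},
    {"x": 0, "y": 0, "z": -80, "wx": 0, "wy": 0, "wz": 0, "jaw": 0.3},
  ],
)

```text
t: 37.05
tcp_pos: [0.5449, 0.1437, 0.1818]
tcp_rot: [[-0.999, 0.034, -0.001], [0.034, 0.999, 0.002], [0.001, 0.002, -1.0]]
ft_force: [1.3, -0.4, 1.0]
finger_gap: 0.0601
```

Call:
arm_command(
  rows=[
    {"x": 0, "y": -240, "z": 0, "wx": 0, "wy": 0, "wz": 0, "jaw": 0.3},
    {"x": 0, "y": -240, "z": 0, "wx": 0, "wy": 0, "wz": 0, "jaw": 0.3},
    {"x": 0, "y": -240, "z": 0, "wx": 0, "wy": 0, "wz": 0, "jaw": 0.3},
    {"x": 0, "y": -240, "z": 0, "wx": 0, "wy": 0, "wz": 0, "jaw": 0.3},
    {"x": 0, "y": -240, "z": 0, "wx": 0, "wy": 0, "wz": 0, "jaw": 0.3},
  ],
)

```text
t: 37.55
tcp_pos: [0.5359, -0.0992, 0.1816]
tcp_rot: [[-0.999, 0.036, -0.0], [0.036, 0.999, 0.002], [0.0, 0.002, -1.0]]
ft_force: [1.5, -0.1, 0.3]
finger_gap: 0.0599
```

Call:
arm_command(
  rows=[
    {"x": 0, "y": -130, "z": 0, "wx": 0, "wy": 0, "wz": 0, "jaw": 0.3},
    {"x": 0, "y": -130, "z": 0, "wx": 0, "wy": 0, "wz": 0, "jaw": 0.3},
    {"x": 0, "y": -130, "z": 0, "wx": 0, "wy": 0, "wz": 0, "jaw": 0.3},
    {"x": 0, "y": -130, "z": 0, "wx": 0, "wy": 0, "wz": 0, "jaw": 0.3},
  ],
)

```text
t: 37.95
tcp_pos: [0.5294, -0.2351, 0.1817]
tcp_rot: [[-0.999, 0.043, -0.0], [0.043, 0.999, -0.0], [0.0, -0.0, -1.0]]
ft_force: [-1.6, -0.4, -0.8]
finger_gap: 0.0598
```

```bash
python3 go.py .5454 .146 .0988 88.1
python3 - <<'E'
from m import *
b=cam("side");a=cam("top");q=[.5195,.2125,-.0335]
s=lambda p,o,f:cv2.resize(cv2.cvtColor(np.asarray(p["frame"]),cv2.COLOR_RGB2BGR)[o[1]:o[3],o[0]:o[2]],None,fx=f,fy=f,interpolation=cv2.INTER_CUBIC)
i1=s(b,(250,190,300,240),8);i2=s(a,(225,245,275,295),8);i3=s(a,(165,200,275,335),1.7);i4=s(b,(205,160,325,260),2)
o=np.zeros((600,800,3),np.uint8);o[:400,:400]=i1;o[:400,400:800]=i2;h,w=i4.shape[:2];o[400:400+h,:w]=i4
i3=cv2.rotate(i3,cv2.ROTATE_90_CLOCKWISE);h,w=i3.shape[:2];o[400:400+h,400:400+w]=i3[:200]
cv2.imwrite("pics/fin.png",o)
for t in(1.0,1.1,1.2,1.3):
    X=mpt(q,[[.076*np.sin(t-.8),-.068,.062+.076*np.cos(t-.8)],[.05*np.sin(t-.8),-.0865,.062+.05*np.cos(t-.8)]])
    print(t,"handle,ptr side",((proj(b,X)-[250,190])*8).round().tolist(),"top",((proj(a,X)-[225,245])*8+[400,0]).round().tolist())
E
```

```text
t 37.95 p [ 0.5294 -0.2351  0.1817] gap 0.0598 f [-1.6 -0.4 -0.8] j [-0.32  0.25  0.78  1.71 -0.18  1.26  2.03] tilt [-0. -0.]
shift mm [  0.5 381.5  82.7] ydir deg 87.51
turn deg [-0.03 -0.02 -0.59]
1.0 handle,ptr side [[187.0, 72.0], [194.0, 165.0]] top [[544.0, 129.0], [618.0, 150.0]]
1.1 handle,ptr side [[208.0, 72.0], [207.0, 165.0]] top [[546.0, 103.0], [619.0, 134.0]]
1.2 handle,ptr side [[229.0, 73.0], [221.0, 166.0]] top [[548.0, 78.0], [620.0, 117.0]]
1.3 handle,ptr side [[248.0, 76.0], [234.0, 168.0]] top [[551.0, 55.0], [622.0, 102.0]]
```

View pics/fin.png

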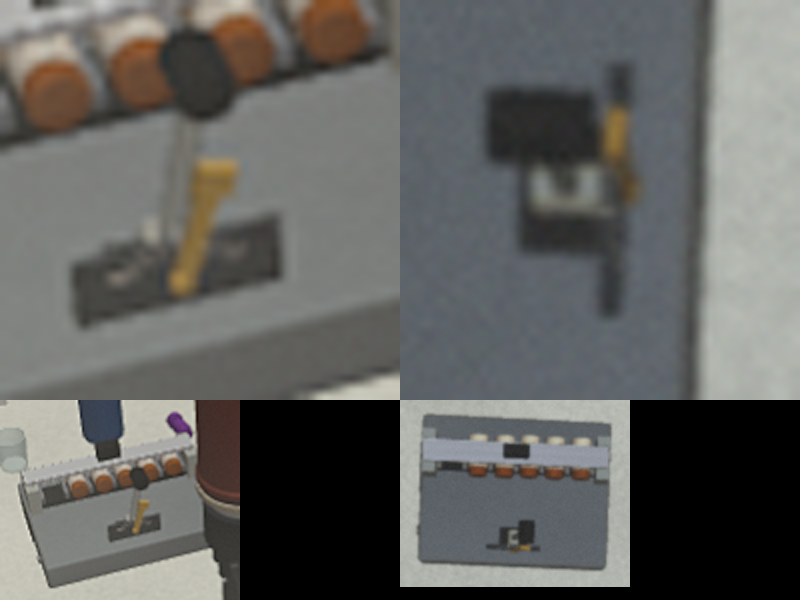

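The final composite shows the bar squarely on the posts, five vials in lanes, but the lever (handle at top-view (541,125), ≈1.03 rad) short of the pointer (≈1.18 rad): it slipped in the pads. I'll re-pinch harder and move it on by about 0.15 rad.

Call:
arm_command(
  rows=[
    {"x": -5, "y": 250, "z": 0, "wx": 0, "wy": 0, "wz": -0.5, "jaw": 0.3},
    {"x": -5, "y": 250, "z": 0, "wx": 0, "wy": 0, "wz": -0.5, "jaw": 0.3},
    {"x": -5, "y": 250, "z": 0, "wx": 0, "wy": 0, "wz": -0.5, "jaw": 0.3},
    {"x": -5, "y": 250, "z": 0, "wx": 0, "wy": 0, "wz": -0.5, "jaw": 0.3},
    {"x": -5, "y": 250, "z": 0, "wx": 0, "wy": 0, "wz": -0.5, "jaw": 0.3},
  ],
  squeeze=60,
)

```text
t: 38.55
tcp_pos: [0.5446, 0.0243, 0.182]
tcp_rot: [[-1.0, 0.026, -0.0], [0.026, 1.0, 0.003], [0.0, 0.003, -1.0]]
ft_force: [1.0, 0.4, -0.4]
finger_gap: 0.06
```

```bash
python3 go.py .534 .1455 .18 88.1
cat > lev.py <<'E'
from m import *
q=[.5195,.2125,-.0335];a=cam("top");g=np.asarray(a["frame"]).astype(int).max(2)
col=g[238-2:241,:][:, :];R=g[248:285,235:240].mean(1)
print("rows",R.round().astype(int).tolist());w=np.clip(62-R,0,None)
print("handle row",(w*np.arange(248,285)).sum()/max(w.sum(),1))
for d in env.silhouettes("lever",a)[:2]:
    u=np.argwhere(np.asarray(d["pixels"]));print("sil",round(d["conf"],2),d["bbox"],u.mean(0).round(1))
E
python3 lev.py
```

```text
t 38.55 p [0.5446 0.0243 0.182 ] gap 0.06 f [ 1.   0.4 -0.4] j [-0.69  0.14  0.62  1.78 -0.09  1.25  1.51] tilt [-0.     0.003]
shift mm [ 13.8 120.9   2.4] ydir deg 88.52
turn deg [ 0.19 -0.02  0.42]
rows [98, 98, 98, 100, 100, 100, 99, 88, 59, 46, 46, 47, 46, 45, 43, 43, 48, 70, 95, 98, 96, 97, 97, 95, 97, 96, 96, 96, 96, 100, 100, 100, 98, 101, 99, 98, 100]
handle row 260.46062407132246
sil 0.6 [233.8, 256.1, 252.1, 275.5] [263.  243.4]
```

Run:
```python
from m import *
o=cv2.imread("pics/fin.png");hs=cv2.cvtColor(o,cv2.COLOR_BGR2HSV)
q=[.5195,.2125,-.0335];b=cam("side");a=cam("top")
m=(hs[...,0]>12)&(hs[...,0]<35)&(hs[...,1]>110)&(hs[...,2]>80)
s=m[:400,:400].copy();s[:150]=0;t=m[:400,400:800].copy();t[:, :190]=0
for nm,M,p,off in(("side",s,b,[250,190]),("top",t,a,[225,245])):
    u=np.argwhere(M)[:,::-1].astype(float);v=cv2.fitLine(u.astype(np.float32),2,0,.01,.01).ravel()
    u2=u/8-.5+off
    rows={int(r):round(u[u[:,1]==r,0].mean(),1) for r in range(int(u[:,1].min()),int(u[:,1].max()),15)}
    print(nm,len(u),"x/y slope",(v[0]/v[1]).round(3),"bbox",u.min(0),u.max(0),rows)
    for tt in(1.1,1.15,1.2,1.25):
        P=(proj(p,mpt(q,[[r*np.sin(tt-.8),-.0865,.062+r*np.cos(tt-.8)] for r in(0,.05)]))-off+.5)*8
        print(tt,P.round().tolist(),"slope",((P[1]-P[0])[0]/(P[1]-P[0])[1]).round(3))
# lever shaft direction for reference in side view
for tt in(.95,1.0,1.05,1.1):
    P=(proj(b,mpt(q,[[r*np.sin(tt-.8),-.068,.062+r*np.cos(tt-.8)] for r in(0,.076)]))-[250,190]+.5)*8;print("lever",tt,P.round().tolist())
```

```text
side 2916 x/y slope -0.306 bbox [171. 163.] [233. 292.] {163: np.float64(225.5), 178: np.float64(213.0), 193: np.float64(207.5), 208: np.float64(203.5), 223: np.float64(200.0), 238: np.float64(195.0), 253: np.float64(191.0), 268: np.float64(186.0), 283: np.float64(181.5)}
1.1 [[181.0, 285.0], [211.0, 169.0]] slope -0.26
1.15 [[181.0, 285.0], [218.0, 169.0]] slope -0.319
1.2 [[181.0, 285.0], [225.0, 170.0]] slope -0.379
1.25 [[181.0, 285.0], [231.0, 170.0]] slope -0.439
top 835 x/y slope 0.015 bbox [204. 110.] [229. 194.] {110: np.float64(217.0), 125: np.float64(216.0), 140: np.float64(213.5), 155: np.float64(214.0), 170: np.float64(nan), 185: np.float64(228.0)}
1.1 [[238.0, 189.0], [223.0, 138.0]] slope 0.285
1.15 [[238.0, 189.0], [224.0, 129.0]] slope 0.236
1.2 [[238.0, 189.0], [224.0, 121.0]] slope 0.198
1.25 [[238.0, 189.0], [225.0, 114.0]] slope 0.169
lever 0.95 [[167.0, 253.0], [181.0, 77.0]]
lever 1.0 [[167.0, 253.0], [191.0, 76.0]]
lever 1.05 [[167.0, 253.0], [202.0, 76.0]]
lever 1.1 [[167.0, 253.0], [212.0, 76.0]]<stdin>:9: RuntimeWarning: Mean of empty slice.
  ret = ret.dtype.type(ret / rcount)
```

Call:
arm_command(
  rows=[
    {"x": 13, "y": 121, "z": 0, "wx": 0.2, "wy": 0, "wz": 0.4, "jaw": 0.3},
    {"x": 13, "y": 121, "z": 0, "wx": 0.2, "wy": 0, "wz": 0.4, "jaw": 0.3},
    {"x": 13, "y": 121, "z": 0, "wx": 0.2, "wy": 0, "wz": 0.4, "jaw": 0.3},
    {"x": 13, "y": 121, "z": 0, "wx": 0.2, "wy": 0, "wz": 0.4, "jaw": 0.3},
    {"x": 13, "y": 121, "z": 20, "wx": 0.2, "wy": 0, "wz": 0.4, "jaw": 0.3},
  ],
)

```text
t: 39.25
tcp_pos: [0.5361, 0.1446, 0.1639]
tcp_rot: [[-1.0, 0.029, 0.003], [0.029, 1.0, 0.001], [-0.003, 0.001, -1.0]]
ft_force: [0.5, 0.1, 0.4]
finger_gap: 0.0599
```

```bash
python3 go.py .534 .1455 .1 88.1
```

```text
t 39.25 p [0.5361 0.1446 0.1639] gap 0.0599 f [0.5 0.1 0.4] j [-0.82  0.17  0.54  1.78 -0.09  1.21  1.28] tilt [0.003 0.001]
shift mm [ 2.3  0.8 63.9] ydir deg 88.31
turn deg [0.03 0.16 0.21]
```

Call:
arm_command(
  rows=[
    {"x": 2, "y": 1, "z": 35, "wx": 0, "wy": 0, "wz": 0, "jaw": 0.3},
    {"x": 2, "y": 1, "z": 63, "wx": 0, "wy": 0, "wz": 0, "jaw": 0.3},
    {"x": 2, "y": 1, "z": 63, "wx": 0, "wy": 0, "wz": 0, "jaw": 0.3},
    {"x": 2, "y": 1, "z": 63, "wx": 0, "wy": 0, "wz": 0, "jaw": 0.3},
  ],
)

```text
t: 39.65
tcp_pos: [0.5345, 0.1444, 0.1015]
tcp_rot: [[-1.0, 0.031, 0.003], [0.031, 1.0, -0.0], [-0.003, -0.0, -1.0]]
ft_force: [-0.2, -0.0, 0.8]
finger_gap: 0.0598
```

Call:
arm_command(
  rows=[
    {"x": 0, "y": 0, "z": 0, "wx": 0, "wy": 0, "wz": 0, "jaw": 1},
    {"x": 0, "y": 0, "z": 0, "wx": 0, "wy": 0, "wz": 0, "jaw": 1},
    {"x": 0, "y": 0, "z": 0, "wx": 0, "wy": 0, "wz": 0, "jaw": 1},
    {"x": 0, "y": 0, "z": 0, "wx": 0, "wy": 0, "wz": 0, "jaw": 1},
  ],
)

```text
t: 40.05
tcp_pos: [0.5359, 0.1446, 0.1034]
tcp_rot: [[-0.999, 0.031, 0.005], [0.031, 1.0, 0.001], [-0.005, 0.001, -1.0]]
ft_force: [0.7, -0.3, 6.5]
finger_gap: 0.0287
```

Call:
arm_command(
  rows=[
    {"x": -3, "y": 0, "z": 1, "wx": 0, "wy": 0, "wz": 0, "jaw": 1},
    {"x": -6, "y": 0, "z": 2, "wx": 0, "wy": 0, "wz": 0, "jaw": 1},
    {"x": -9, "y": 0, "z": 3, "wx": 0, "wy": 0, "wz": 0, "jaw": 1},
    {"x": -9, "y": 0, "z": 3, "wx": 0, "wy": 0, "wz": 0, "jaw": 1},
  ],
)

```text
t: 40.45
tcp_pos: [0.5448, 0.1443, 0.1011]
tcp_rot: [[-0.999, 0.032, 0.005], [0.032, 0.999, 0.002], [-0.005, 0.002, -1.0]]
ft_force: [-3.5, -0.5, 4.9]
finger_gap: 0.0289
```

```bash
python3 go.py .534 .1455 .1 88.1; python3 lev.py
```

```text
t 40.45 p [0.5448 0.1443 0.1011] gap 0.0289 f [-3.5 -0.5  4.9] j [-0.8   0.25  0.53  1.83 -0.14  1.09  1.33] tilt [0.005 0.002]
shift mm [10.9  0.9  1. ] ydir deg 88.18
turn deg [0.1  0.27 0.08]
rows [73, 71, 69, 71, 68, 71, 72, 70, 71, 70, 69, 69, 70, 73, 72, 71, 74, 76, 76, 80, 79, 82, 80, 82, 83, 82, 80, 78, 78, 76, 75, 71, 74, 71, 72, 72, 71]
handle row 0.0
```

Occluded by the arm. Release, withdraw and measure.

Call:
arm_command(
  rows=[
    {"x": 0, "y": 0, "z": 0, "wx": 0, "wy": 0, "wz": 0, "jaw": 0.3},
    {"x": 0, "y": 0, "z": 0, "wx": 0, "wy": 0, "wz": 0, "jaw": 0.3},
    {"x": 0, "y": 0, "z": 0, "wx": 0, "wy": 0, "wz": 0, "jaw": 0.3},
    {"x": 0, "y": 0, "z": -40, "wx": 0, "wy": 0, "wz": 0, "jaw": 0.3},
    {"x": 0, "y": 0, "z": -80, "wx": 0, "wy": 0, "wz": 0, "jaw": 0.3},
  ],
)

```text
t: 41.05
tcp_pos: [0.5437, 0.1438, 0.1812]
tcp_rot: [[-0.999, 0.032, 0.003], [0.032, 0.999, 0.0], [-0.003, 0.0, -1.0]]
ft_force: [0.4, 0.5, 0.2]
finger_gap: 0.0598
```

Call:
arm_command(
  rows=[
    {"x": 0, "y": -240, "z": 0, "wx": 0, "wy": 0, "wz": 0, "jaw": 0.3},
    {"x": 0, "y": -240, "z": 0, "wx": 0, "wy": 0, "wz": 0, "jaw": 0.3},
    {"x": 0, "y": -240, "z": 0, "wx": 0, "wy": 0, "wz": 0, "jaw": 0.3},
    {"x": 0, "y": -240, "z": 0, "wx": 0, "wy": 0, "wz": 0, "jaw": 0.3},
    {"x": 0, "y": -240, "z": 0, "wx": 0, "wy": 0, "wz": 0, "jaw": 0.3},
  ],
)

```text
t: 41.55
tcp_pos: [0.5358, -0.0992, 0.1816]
tcp_rot: [[-0.999, 0.033, 0.005], [0.033, 0.999, -0.0], [-0.005, 0.0, -1.0]]
ft_force: [0.5, 0.8, -0.3]
finger_gap: 0.0595
```

Call:
arm_command(
  rows=[
    {"x": 0, "y": -100, "z": 0, "wx": 0, "wy": 0, "wz": 0, "jaw": 0.3},
    {"x": 0, "y": -100, "z": 0, "wx": 0, "wy": 0, "wz": 0, "jaw": 0.3},
    {"x": 0, "y": -100, "z": 0, "wx": 0, "wy": 0, "wz": 0, "jaw": 0.3},
  ],
)

```text
t: 41.85
tcp_pos: [0.5306, -0.2071, 0.1823]
tcp_rot: [[-0.999, 0.043, 0.006], [0.043, 0.999, -0.004], [-0.006, -0.003, -1.0]]
ft_force: [0.4, 0.1, 0.0]
finger_gap: 0.0595
```

```bash
python3 lev.py
cat > lev2.py <<'E'
# numeric lever vs pointer: mean grey of shaft candidates; render-free template fit in side view
from m import *
q=[.5195,.2125,-.0335];b=cam("side");im=np.asarray(b["frame"]);g=im.astype(int).max(2)
y0,x0=190,250
hs=cv2.cvtColor(im,cv2.COLOR_RGB2HSV)
# black handle: dark pixels over the grey deck/vials, rows 192-208
sub=g[191:207,264:290];print("side dark rows/cols")
for r in sub:print(" ".join("%3d"%v for v in r))
for t in(1.0,1.1,1.2):print(t,proj(b,mpt(q,[.076*np.sin(t-.8),-.068,.062+.076*np.cos(t-.8)])).round(1))
E
python3 lev2.py
```

```text
rows [103, 104, 104, 104, 95, 71, 58, 54, 55, 51, 54, 51, 51, 57, 78, 101, 104, 103, 102, 102, 103, 103, 102, 102, 101, 100, 101, 102, 103, 105, 105, 106, 105, 108, 104, 105, 105]
handle row 257.7951070336391
sil 0.69 [234.6, 255.6, 252.0, 273.6] [260.8 243.3]
sil 0.5 [365.9, 228.3, 399.8, 301.0] [252.2 383.6]
side dark rows/cols
135 119 120 138 134 120 123 125 107 111 150 178 188 188 176 171 169 161 140 116  85  82 124 129 119 126
136 147 171 181 177 152 123 116 107 115 152 164 163 159 146 137 135 142 133 120 105  73 100 109 111 120
168 179 195 193 189 180 150 120 106  87 113 111  99 100 122 142 137 133 122 120 122  88  79  97 104 109
177 178 172 162 159 161 153 129 106  56  56  47  47  48  85 120 122 117 114 111 122 108  82  95  99 105
160 146 141 133 133 134 136 128  97  50  53  54  54  53  55  71  95 103 101  99 106 110  85  73  89 104
132 124 132 136 133 126 128 117  70  48  55  56  56  57  52  60  90 105 101  93  93  97  76  51  74  95
110 123 127 118 114 110 113 101  59  50  54  58  56  56  54  56  76  95 100  90  84  91  77  51  57  65
105 118 109 101 102 103 103  99  76  50 
[... 253 characters left out ...]
89 112 113 115 122
 75 100 102  99  99  98  98  88  67  58  50  54  52  54  52  54  50  51  89 117 115 123 131 127 129 127
 60  80  95  99 101  95  77  65  48  49  50  49  54  54  52  50  48  70 114 133 128 127 126 126 126 125
 55  58  69  74  71  66  62  68  91 111  93  59  49  51  48  47  57  99 126 128 126 126 126 126 124 125
 48  50  62  78  98 111 113 116 126 129 115  95  59  46  47  59  94 124 129 127 125 126 125 124 125 123
 98 110 113 118 126 132 130 130 131 121 117 118 104 107 111 113 122 131 127 126 126 126 125 125 124 123
125 132 130 130 128 128 126 128 124 116 119 119 112 121 131 130 129 129 127 127 124 126 125 123 125 125
1.0 [[273.4 199. ]]
1.1 [[276. 199.]]
1.2 [[278.6 199.2]]
```

```bash
python3 go.py .5415 .1450 .165 88.1
```

```text
t 42.0 p [ 0.5325 -0.199   0.1814] gap 0.06 f [ 1.1  0.3 -0.9] j [-0.39  0.21  0.78  1.74 -0.16  1.25  1.96] tilt [0.005 0.   ]
shift mm [  2.8 344.1  16.5] ydir deg 88.05
turn deg [ 0.01  0.26 -0.05]
```

Call:
arm_command(
  rows=[
    {"x": -8, "y": 240, "z": 0, "wx": 0, "wy": 0.2, "wz": 0, "jaw": 0.3},
    {"x": -8, "y": 240, "z": 0, "wx": 0, "wy": 0.2, "wz": 0, "jaw": 0.3},
    {"x": -8, "y": 240, "z": 0, "wx": 0, "wy": 0.2, "wz": 0, "jaw": 0.3},
    {"x": -8, "y": 240, "z": 0, "wx": 0, "wy": 0.2, "wz": 0, "jaw": 0.3},
    {"x": -8, "y": 240, "z": 0, "wx": 0, "wy": 0.2, "wz": 0, "jaw": 0.3},
  ],
)

```text
t: 42.5
tcp_pos: [0.5481, 0.0464, 0.1816]
tcp_rot: [[-1.0, 0.028, 0.001], [0.028, 1.0, 0.002], [-0.001, 0.002, -1.0]]
ft_force: [-0.1, -0.3, -0.6]
finger_gap: 0.06
```

```bash
python3 go.py .5415 .1450 .165 88.1
```

```text
t 42.5 p [0.5481 0.0464 0.1816] gap 0.06 f [-0.1 -0.3 -0.6] j [-0.73  0.15  0.63  1.77 -0.1   1.25  1.47] tilt [0.001 0.002]
shift mm [ 9.4 98.3 16.8] ydir deg 88.38
turn deg [0.1  0.07 0.28]
```

Call:
arm_command(
  rows=[
    {"x": 9, "y": 98, "z": 0, "wx": 0.1, "wy": 0, "wz": 0.3, "jaw": 0.3},
    {"x": 9, "y": 98, "z": 0, "wx": 0.1, "wy": 0, "wz": 0.3, "jaw": 0.3},
    {"x": 9, "y": 98, "z": 10, "wx": 0.1, "wy": 0, "wz": 0.3, "jaw": 0.3},
    {"x": 9, "y": 98, "z": 20, "wx": 0.1, "wy": 0, "wz": 0.3, "jaw": 0.3},
    {"x": 9, "y": 98, "z": 20, "wx": 0.1, "wy": 0, "wz": 0.3, "jaw": 0.3},
  ],
)

```text
t: 43.0
tcp_pos: [0.5406, 0.1444, 0.1602]
tcp_rot: [[-0.999, 0.033, -0.001], [0.033, 0.999, -0.001], [0.001, -0.001, -1.0]]
ft_force: [-0.4, -0.8, 0.0]
finger_gap: 0.0596
```

```bash
python3 go.py .5410 .1450 .1 88.1
```

```text
t 43.0 p [0.5406 0.1444 0.1602] gap 0.0596 f [-0.4 -0.8  0. ] j [-0.83  0.19  0.56  1.77 -0.11  1.21  1.29] tilt [-0.001 -0.001]
shift mm [-0.4  0.7 60.2] ydir deg 88.13
turn deg [-0.08 -0.05  0.03]
```

Call:
arm_command(
  rows=[
    {"x": 0, "y": 0.5, "z": 35, "wx": 0, "wy": 0, "wz": 0, "jaw": 0.3},
    {"x": 0, "y": 0.5, "z": 59, "wx": 0, "wy": 0, "wz": 0, "jaw": 0.3},
    {"x": 0, "y": 0.5, "z": 59, "wx": 0, "wy": 0, "wz": 0, "jaw": 0.3},
    {"x": 0, "y": 0.5, "z": 59, "wx": 0, "wy": 0, "wz": 0, "jaw": 0.3},
  ],
)

```text
t: 43.4
tcp_pos: [0.5409, 0.1437, 0.1019]
tcp_rot: [[-0.999, 0.034, -0.001], [0.034, 0.999, -0.002], [0.001, -0.002, -1.0]]
ft_force: [0.9, -0.6, 0.3]
finger_gap: 0.0601
```

Call:
arm_command(
  rows=[
    {"x": 0, "y": 0, "z": 0, "wx": 0, "wy": 0, "wz": 0, "jaw": 1},
    {"x": 0, "y": 0, "z": 0, "wx": 0, "wy": 0, "wz": 0, "jaw": 1},
    {"x": 0, "y": 0, "z": 0, "wx": 0, "wy": 0, "wz": 0, "jaw": 1},
    {"x": 0, "y": 0, "z": 0, "wx": 0, "wy": 0, "wz": 0, "jaw": 1},
  ],
)

```text
t: 43.8
tcp_pos: [0.5423, 0.1442, 0.1038]
tcp_rot: [[-0.999, 0.034, 0.002], [0.034, 0.999, -0.0], [-0.002, -0.0, -1.0]]
ft_force: [0.8, 1.0, 6.6]
finger_gap: 0.0285
```

Call:
arm_command(
  rows=[
    {"x": -2, "y": 0, "z": 0.5, "wx": 0, "wy": 0, "wz": 0, "jaw": 1},
    {"x": -4, "y": 0, "z": 1, "wx": 0, "wy": 0, "wz": 0, "jaw": 1},
    {"x": -4, "y": 0, "z": 1, "wx": 0, "wy": 0, "wz": 0, "jaw": 1},
    {"x": -4, "y": 0, "z": 1, "wx": 0, "wy": 0, "wz": 0, "jaw": 1},
  ],
)

```text
t: 44.2
tcp_pos: [0.5453, 0.1442, 0.1029]
tcp_rot: [[-0.999, 0.034, -0.0], [0.034, 0.999, -0.0], [0.0, -0.0, -1.0]]
ft_force: [-5.0, 0.3, 2.3]
finger_gap: 0.0288
```

Call:
arm_command(
  rows=[
    {"x": 0, "y": 0, "z": 0, "wx": 0, "wy": 0, "wz": 0, "jaw": 0.3},
    {"x": 0, "y": 0, "z": 0, "wx": 0, "wy": 0, "wz": 0, "jaw": 0.3},
    {"x": 0, "y": 0, "z": 0, "wx": 0, "wy": 0, "wz": 0, "jaw": 0.3},
    {"x": 0, "y": 0, "z": -40, "wx": 0, "wy": 0, "wz": 0, "jaw": 0.3},
    {"x": 0, "y": 0, "z": -80, "wx": 0, "wy": 0, "wz": 0, "jaw": 0.3},
  ],
)

```text
t: 44.7
tcp_pos: [0.5448, 0.1438, 0.1833]
tcp_rot: [[-0.999, 0.034, -0.002], [0.034, 0.999, -0.002], [0.002, -0.002, -1.0]]
ft_force: [0.6, 0.3, 0.1]
finger_gap: 0.06
```

Call:
arm_command(
  rows=[
    {"x": 0, "y": -240, "z": 0, "wx": 0, "wy": 0, "wz": 0, "jaw": 0.3},
    {"x": 0, "y": -240, "z": 0, "wx": 0, "wy": 0, "wz": 0, "jaw": 0.3},
    {"x": 0, "y": -240, "z": 0, "wx": 0, "wy": 0, "wz": 0, "jaw": 0.3},
    {"x": 0, "y": -240, "z": 0, "wx": 0, "wy": 0, "wz": 0, "jaw": 0.3},
    {"x": 0, "y": -240, "z": 0, "wx": 0, "wy": 0, "wz": 0, "jaw": 0.3},
  ],
)

```text
t: 45.2
tcp_pos: [0.5363, -0.0994, 0.1843]
tcp_rot: [[-0.999, 0.036, -0.0], [0.036, 0.999, -0.002], [0.0, -0.002, -1.0]]
ft_force: [0.3, -0.4, -0.1]
finger_gap: 0.0598
```

Call:
arm_command(
  rows=[
    {"x": 0, "y": -100, "z": 0, "wx": 0, "wy": 0, "wz": 0, "jaw": 0.3},
    {"x": 0, "y": -100, "z": 0, "wx": 0, "wy": 0, "wz": 0, "jaw": 0.3},
    {"x": 0, "y": -100, "z": 0, "wx": 0, "wy": 0, "wz": 0, "jaw": 0.3},
  ],
)

```text
t: 45.5
tcp_pos: [0.531, -0.2075, 0.1853]
tcp_rot: [[-0.999, 0.046, 0.001], [0.046, 0.999, -0.005], [-0.001, -0.005, -1.0]]
ft_force: [-0.7, 0.4, 0.3]
finger_gap: 0.0595
```

```bash
python3 lev.py; python3 lev2.py|sed -n 5,12p; python3 chk.py|grep -A1 exp; python3 seg.py
python3 - <<'E'
from m import *
q=[.5195,.2125,-.0335]
for n,o in(("side",[250,190]),("top",[225,245])):
    p=cam(n);im=np.asarray(p["frame"])[o[1]:o[1]+50,o[0]:o[0]+50];hs=cv2.cvtColor(im,cv2.COLOR_RGB2HSV)
    m=(hs[...,0]>12)&(hs[...,0]<35)&(hs[...,1]>110)&(hs[...,2]>80)
    if n=="side":m[:18]=0
    print(n,[(r+o[1],np.flatnonzero(m[r])[[0,-1]]+o[0]) for r in range(50) if m[r].any()])
E
```

```text
rows [105, 104, 103, 94, 70, 58, 57, 55, 55, 53, 53, 54, 59, 83, 101, 103, 104, 102, 102, 102, 102, 101, 101, 100, 100, 101, 101, 101, 104, 105, 105, 105, 106, 107, 106, 105, 104]
handle row 256.62213740458014
sil 0.47 [236.2, 253.5, 252.6, 274.2] [260.2 243.3]
177 178 173 162 158 161 152 128 106  75  79  61  44  48  52  86 117 119 115 111 121 108  83  94  98 104
161 147 139 132 132 132 135 130 117  79  48  51  54  57  53  53  84 105 103 100 106 109  85  72  91 103
131 123 133 136 133 125 128 125 111  76  49  54  56  56  55  54  73  99 104  95  92  98  78  52  73  93
111 125 124 118 114 109 112 109  92  69  51  55  55  57  58  54  56  73  94  92  85  93  76  53  55  67
105 117 108 100 102 102 104  99  90  74  50  54  57  56  58  56  54  60  88  88  66  70  61  48  47  45
100 111 103 102 102 103 102  99  95  78  57  53  55  57  56  54  53  58  67  66  44  44  51  62  69  91
 88 108 104 102 102  99 100  96  86  74  65  52  57  56  56  52  53  52  47  59  72  90 111 114 114 122
 74  99 104  99  98  97  99  88  64  61  56  52  56  53  54  53  54  50  58  99 117 123 131 129 129 127
side e
[... 677 characters left out ...]
 tray x -16.4 y span [-17.  -28.9]
amber blob [206. 289.] tray x -53.4 y span [-16.3 -28.2]
side [(210, array([275, 278])), (211, array([275, 278])), (212, array([274, 278])), (213, array([274, 278])), (214, array([274, 276])), (215, array([274, 276])), (216, array([274, 275])), (217, array([274, 275])), (218, array([274, 275])), (219, array([274, 275])), (220, array([273, 274])), (221, array([273, 274])), (222, array([273, 274])), (223, array([272, 274])), (224, array([271, 273])), (225, array([271, 273])), (226, array([272, 272]))]
top [(259, array([251, 252])), (260, array([251, 252])), (261, array([251, 252])), (262, array([251, 252])), (263, array([251, 252])), (264, array([251, 252]))]
```

```bash
python3 -c "
from h import *
print(env.finish_job());print(env.get_state()['t'])"
```

```text
the job is handed in; nothing more can be done
None
the job is handed in; nothing more can be done
```

The job is handed in. My last camera checks agree with the task, but no verdict was reported.

**What I did:**
1. Pulled the lever back to its stop.
2. Moved all four vials from the track into free lanes, next to the one already in the mixer, which I left alone. That makes five vials in five lanes, with one lane empty.
3. Re-measured the bar, which had been knocked about 27 mm aside during the run, then laid it on the posts and released it.
4. Set the lever to the pointer in one long drag and two short nudges.

**Last checks before handing in (run time about 46 s of the 210 s allowed):**
- **Vials:** lane positions were within about 2 mm of nominal, and all sat like the vial already there.
- **Bar:** in the top view, which shows it best, it was within about 1 px (about 2 mm) of its seat, and square.
- **Lever:** about 1.15 rad against a pointer at about 1.14 (side view) to 1.18 (top view). The two views disagree by about 0.04 rad, inside the 0.08 limit, so the lever is the least certain item.
- **Robot:** clear of everything.

**What went wrong on the way:**
- The real fingertips sat about 20 mm short of the reported tool point, so my first pinch of the lever missed. I corrected for that from then on.
- The lever slipped about 12 mm in the pads during the long drag, which is why it needed the two nudges.

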